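# Weigh the wax tins on the hand scale and set the tally dial

## Robot

A 7-joint arm with a two-finger parallel gripper is mounted at the origin on the work surface; the furniture and walls round the work are solid. World frame = base frame: x ahead of the robot, y to its left, z up, the work surface at z = 0. Lengths are in m, angles in rad, forces in N, time in s.
With the tool pointing down it reaches from about 0.425 to 0.875 m from the base axis. Payload 4.7 kg.
Tool frame: the origin (TCP) lies between the finger pads; the fingertips stand 14 mm ahead of it and the grasp point (between the pads) lies 5 mm behind it; z points along the fingers, y is the line along which they close (so a half turn about z gives the same grasp; the last joint's range is limited). The gripper opens to 87 mm and grips with 3 to 60 N. Pads are 19 mm wide; open, the fingers measure 117 mm over their backs; the gripper's body (75 mm by 190 mm) begins 51 mm behind the grasp point.
Start: joints at [-1.22, 0.321, -0.07, 1.45, 0.023, 1.371, -0.057], TCP at [0.215, 0.613, 0.237] pointing down, gripper open.
Joint ranges: [-2.86, 2.86], [-0.3, 2.09], [-1.38, 1.24], [0.06, 2.45], [-1.56, 4.7], [0.09, 2.05], [-2.69, 2.69]. Speed limits (rad/s): [2.57, 2.57, 3.14, 3.14, 3.14, 3.14, 3.14].

## Interface

Orientations are given as a rotation vector (axis times angle).
In Python, from bench import ctrl gives the robot as it stands.
- The arm moves only by the tool step_arm, never from a script. Its argument "commands" is a list of rows, each an object with "travel": the shift along the tool's x, y, z in m, a list of three; "turn": the turn, a rotation vector about the tool's x, y, z in degrees, a list of three. A call has 1 to 5 rows; each row is the pose to reach, as a shift and turn from the pose commanded when the call began, along the tool's axes at that moment; what a row does not reach only later rows make up. A row lasts 1/10 s, in which the tool goes at most 50 mm and 8.59 degrees, less where a joint would pass 70% of its speed; a pose out of reach is approached as far as the arm can. A call with a gripper value outside its range is refused whole. "gripper" is the opening, from 0 (shut) to 1 (fully open), set as the call begins (left out, the last holds). The fingers move at their own pace and stop on an object; "force" is the grip in N (left out, the last holds). Time passes only in rows, so rows that repeat a pose let the fingers close. It gives the time, the measured TCP pose, the force, the opening and the grip force at its end, in the units of the state.
- ctrl.get_state(): the state, without advancing time (a new reading comes with each control period).
- ctrl.get_image(name): name is "scene" or "top" or "wrist"; returns the picture (400x640x3 uint8, red, green, blue); there is no depth.
- ctrl.camera_model(name): a dict with "fx", "fy", "cx", "cy" (pixels), "R" (3x3) and "t" (3): a world point X has camera coordinates R X + t; the wrist camera has in their place "T_tool_cam" (4x4, takes a point from camera to tool coordinates, whose origin is the TCP and whose axes are the flange's). Camera axes: x right, y down, z forward; pixel columns grow to the right and rows downward; lengths in m; the calibration is good to about 2 mm. A picture is of the moment at which its call begins: read the wrist's pose just before it. camera_model takes no time and is no camera call.
- ctrl.close_job(): hands the job in; it is judged then, once.
The state is a dict: "time": time; "joint_positions": joint angles; "qd": joint speeds; "joint_torque": joint torques, N m; "position": TCP position; "tool_rot": TCP orientation; "ft_force": force on the tool from outside, world axes, zero at the start; "torque": the same for the moment, N m; "grip_width": opening from 0.0 (shut) to 1.0 (fully open); "grip_force": force on a finger pad.
Only numpy, scipy, OpenCV 4.12 (cv2) and the standard library are available. Lean on these libraries where they do the work, as an engineer would, in place of code of your own. Each camera call takes 0.05 s, during which the arm holds its last target. There are 200 camera calls.

## Task

Put all the wax tins that are out on the bench into the weighing basket, then take the spring hand scale from its stand, hook it under the basket's wire bail and lift until the loaded basket hangs a few centimetres clear of the table, and hold it there for three seconds. Set the basket down again with the tins still in it and hang the scale back in its stand; after the weighing, turn the tally dial until its white pointer stands at the mark with as many dots as there are tins in the basket. Leave the other things on the bench alone.

Things in the scene. Friction and masses are not known exactly. Their poses are not given: they have to be found in the camera images.
- tin0_mid (a point): centre (half-way up, 26 mm over its underside) of a round wax tin that stands upright: body 62 mm across and 40 mm high, black cap 37 mm across from 40 to 52 mm above the underside; 0.12 kg. Not every tin is there each time (2 to 4 of the four)
- tin1_mid (a point): centre (half-way up, 26 mm over its underside) of a round wax tin that stands upright: body 62 mm across and 40 mm high, black cap 37 mm across from 40 to 52 mm above the underside; 0.12 kg. Not every tin is there each time (2 to 4 of the four)
- tin2_mid (a point): centre (half-way up, 26 mm over its underside) of a round wax tin that stands upright: body 62 mm across and 40 mm high, black cap 37 mm across from 40 to 52 mm above the underside; 0.12 kg. Not every tin is there each time (2 to 4 of the four)
- tin3_mid (a point): centre (half-way up, 26 mm over its underside) of a round wax tin that stands upright: body 62 mm across and 40 mm high, black cap 37 mm across from 40 to 52 mm above the underside; 0.12 kg. Not every tin is there each time (2 to 4 of the four)
- basket: loose grey sheet-metal weighing basket, 0.3 to 0.4 kg: tray 210 (its x) by 190 mm (its y), walls 30 mm high, 4 mm thick, floor 4 mm; origin at the centre of its underside, z up. A fixed bail of 7 mm round wire spans it along its y over x = 0, from the side walls to a peak over the middle. Room for two tins on each side of the bail (for instance at x = +-60, y = +-45 mm)
- bail (a point): the peak of the bail, on the wire's centre line, 120 mm above the basket's underside; the wire falls about 20 degrees to either side along the basket's y; axes as the basket's
- scale_grip (a point): centre of the hand scale's black rubber handle, 22 mm thick (its x), 56 mm long (its y), top 20 mm above this point; z up. Below it: a shoulder plate 28 x 66 mm (24 to 32 mm below this point), an aluminium body 20 x 24 mm (down to 90 mm below), then the hook. Scale 0.13 kg; starts hanging in the stand with its axes parallel to the stand's
- hook_seat (a point): inner bottom of the scale's J-shaped hook (6 mm wire, in the scale's x-z plane), where a load hangs: straight under scale_grip, 137 mm below it with the spring slack. The mouth is open to the scale's +x: a wire enters there above the hook's tip (16 mm to +x, tip top 17 mm above this point) and below the scale's body (47 mm above this point, spring slack). Outer bottom 6 mm below; back wire 13 mm to -x
- scale_hook (a joint): how far the hook is drawn out of the scale downwards against its spring, m, 0 slack to 0.045; spring 400 N/m, so about 25 mm per kg
- stand: fixed steel stand, origin on the table under the hanging scale; +x points to its back post (56 to 70 mm behind, 64 mm wide). Two fork arms 12 mm wide, tops 160 mm high, 36 mm apart along y, run from the post to 23 mm in front of the origin and carry the scale's shoulder plate; their front ends have 5 mm lips; nothing is higher. Lift the scale over 8 mm and draw it out to -x, between the arms
- stand_park (a point): where the scale's handle centre (scale_grip) is when the scale hangs in the stand, 192 mm above the table; axes as the stand's
- dial_box: fixed grey tally box 115 x 115 x 26 mm, origin at the centre of its underside, z up. Marks round the dial, clockwise from above: a dash (none), one, two, three and four dots; the two-dot mark lies straight to the box's +x of the dial
- dial_axis (a point): on the dial's axis, 50 mm above the table, at the height to grip, 6 mm to the -x of the box's centre; axes as the box's. The dial is a disc 52 mm across whose top is 32 mm above the table, with a bar grip 48 mm long, 11 mm wide, up to 56 mm above the table
- dial (a joint): angle of the dial, rad, grows clockwise seen from above: 0 = pointer at the dash, 0.6 one dot, 1.2 two, 1.8 three, 2.4 four; clicks into these five places (about 0.1 N m), end stops at -0.12 and 2.52. Starts between 0 and 0.6. The bar lies along its white pointer, which points (1.2 minus this angle) counter-clockwise from the box's x
- spool: bystander: spool of thread standing upright, 41 x 41 x 69 mm, origin under its middle
- beeswax: bystander: block of beeswax, 34 x 52 x 18 mm, origin under its middle
- sanitizer: bystander: pump bottle, 64 x 42 x 155 mm, origin under its middle
Things that resemble listed ones, but are neither listed nor needed, are in the scene too. What is shaped like the part that bears tin2_mid but green, purple or yellow is not meant.

How it is judged:
By the outcome, as a careful person would: the job done as asked, in the order asked, and still so for the second after the job is handed in, with the robot touching nothing.
Of tin0, tin1, tin2, tin3 only 2 to 4 are there at a start; the rules pass over those that are not, and their reading is None.
At some moment in a run one of tin0, tin1, tin2, tin3 may be knocked a few centimetres aside while the robot is not near it.
It also fails if it takes over 210 s, if anything falls off the work surface, if the arm or the gripper's body presses on something with over 40 N, if the wrist force passes 120 N, or if a joint passes its speed limit or range.

## Working session

There is one attempt and no reset: what is moved stays moved. The work goes in short steps, Python scripts to look and compute and a tool call to move; the robot and the scene stay as the last step left them, time stands still between calls to the robot, and variables do not carry over. Pictures are saved under pics/ and viewed, at most 14 in all, crops included, and the job is handed in when it is done.

Besides the shell and the picture viewer there is one more tool, called after "Emit:" as name(argument=value, ...) on one line, values as JSON. step_arm: Moves the arm, as the interface text tells. Its arguments: {"type":"object","properties":{"commands":{"type":"array"},"gripper":{"type":"number"},"force":{"type":"number"}},"required":["commands"]}

```bash
ls; mkdir -p pics; python3 - <<'E'
from bench import ctrl
import cv2,numpy as np
for n in ["top","scene"]:
    im=ctrl.get_image(n); cv2.imwrite(f"pics/{n}0.png",im[:,:,::-1])
    m=ctrl.camera_model(n); print(n,{k:np.round(v,3).tolist() for k,v in m.items()})
print({k:np.round(v,3).tolist() for k,v in ctrl.camera_model("wrist").items()})
s=ctrl.get_state();print({k:np.round(v,3).tolist() for k,v in s.items()})
E
```

```text
pics
top {'fx': 409.76, 'fy': 409.76, 'cx': 313.749, 'cy': 196.923, 'R': [[0.023, -1.0, 0.02], [-0.982, -0.026, -0.186], [0.186, -0.016, -0.982]], 't': [0.051, 0.471, 1.277]}
scene {'fx': 445.702, 'fy': 445.702, 'cx': 319.137, 'cy': 199.904, 'R': [[-0.559, -0.829, 0.003], [-0.635, 0.425, -0.645], [0.533, -0.363, -0.764]], 't': [0.316, 0.334, 1.429]}
{'fx': 276.673, 'fy': 276.673, 'cx': 315.959, 'cy': 203.726, 'T_tool_cam': [[0.0, -0.962, -0.273, 0.075], [1.0, 0.0, 0.0, 0.0], [-0.0, -0.273, 0.962, -0.147], [0.0, 0.0, 0.0, 1.0]]}
{'time': 0.1, 'joint_positions': [-1.22, 0.322, -0.07, 1.452, 0.023, 1.371, -0.057], 'qd': [-0.001, -0.001, -0.0, -0.002, -0.001, -0.002, -0.0], 'joint_torque': [-0.0, -49.258, -0.406, -31.34, -0.064, 0.04, 0.0], 'position': [0.215, 0.613, 0.236], 'tool_rot': [-0.526, -3.097, 0.003], 'ft_force': [-0.437, -0.038, -0.217], 'torque': [0.028, 0.02, -0.043], 'grip_force': 0.0, 'grip_width': 0.996}
```

View pics/top0.png

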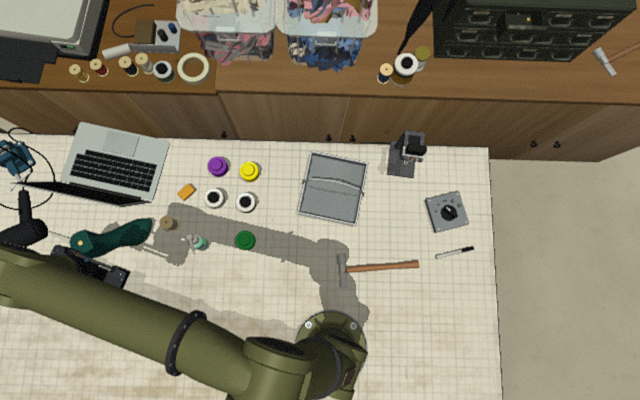

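View pics/scene0.png

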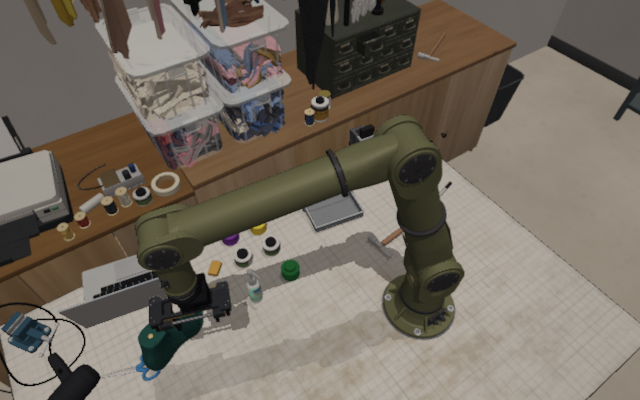

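Top view: two white tins with black caps at (215,198) and (246,202). Lookalikes are purple (218,166), yellow (249,171) and green (245,240), and the white jars at (163,70) and (405,63) are on the back sideboard, not the bench. Basket is at (333,188), stand and scale at (405,155), dial box at (447,212). The white pair fits the description, so I'll confirm it in an enlarged crop.

```bash
cat > h.py <<'E'
from bench import ctrl
import cv2,numpy as np
from scipy.spatial.transform import Rotation as Ro
def cam(n,s=None):
    m=ctrl.camera_model(n)
    K=np.array([[m["fx"],0,m["cx"]],[0,m["fy"],m["cy"]],[0,0,1]])
    if n=="wrist":
        s=s or ctrl.get_state()
        T=np.eye(4);T[:3,:3]=Ro.from_rotvec(s["tool_rot"]).as_matrix();T[:3,3]=s["position"]
        W=T@np.array(m["T_tool_cam"]);R=W[:3,:3].T;t=-R@W[:3,3]
    else: R,t=np.array(m["R"]),np.array(m["t"])
    return K,R,t
def ray(c,px,z):
    K,R,t=c;C=-R.T@t;d=R.T@np.linalg.solve(K,[px[0],px[1],1.]);return C+d*(z-C[2])/d[2]
def proj(c,X):
    K,R,t=c;p=K@(R@np.asarray(X,float)+t);return p[:2]/p[2]
def shot(n,name):
    s=ctrl.get_state();im=ctrl.get_image(n)[:,:,::-1].copy();cv2.imwrite(f"pics/{name}.png",im);return im,cam(n,s)
def tool(dw,s=None):
    s=s or ctrl.get_state();return Ro.from_rotvec(s["tool_rot"]).inv().apply(dw)
E
python3 - <<'E'
from h import *
im=cv2.imread("pics/top0.png")
a=cv2.resize(im[125:265,160:320],None,fx=3,fy=3,interpolation=2)[:, :480]
b=cv2.resize(im[125:265,290:480],None,fx=4,fy=4,interpolation=2)
cv2.imwrite("pics/b.png",b);
a=cv2.resize(im[140:260,160:290],None,fx=4,fy=4,interpolation=2)
cv2.imwrite("pics/a.png",a)
c=cam("top");print("cam",-c[1].T@c[2])
for n,p,z in [("tinA",(215,197.5),.052),("tinB",(246,202),.052),("green",(245,240),.04),("purple",(218,166),.052),("spool",(168,223),.069),("sanit",(198,242),.1),("wax",(187,191),.018),("basket",(333,188),.03),("stand",(405,160),.16),("dial",(449,213),.05)]:
    print(n,ray(c,p,z).round(3))
E
```

```text
cam [0.22305967 0.08305469 1.34081986]
tinA [0.457 0.377 0.052]
tinB [0.445 0.278 0.052]
green [0.326 0.276 0.04 ]
purple [0.561 0.374 0.052]
spool [0.37  0.513 0.069]
sanit [0.311 0.408 0.1  ]
wax [0.483 0.477 0.018]
basket [ 0.503 -0.     0.03 ]
stand [ 0.567 -0.207  0.16 ]
dial [ 0.427 -0.372  0.05 ]
```

View pics/b.png

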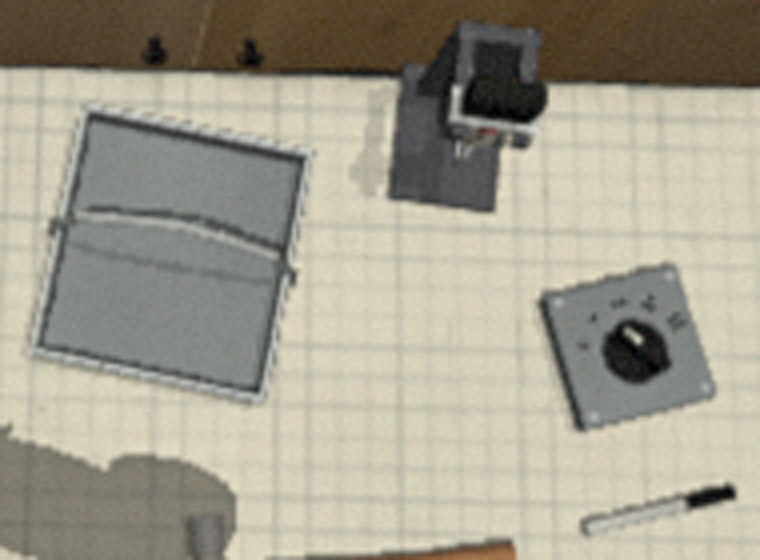

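View pics/a.png

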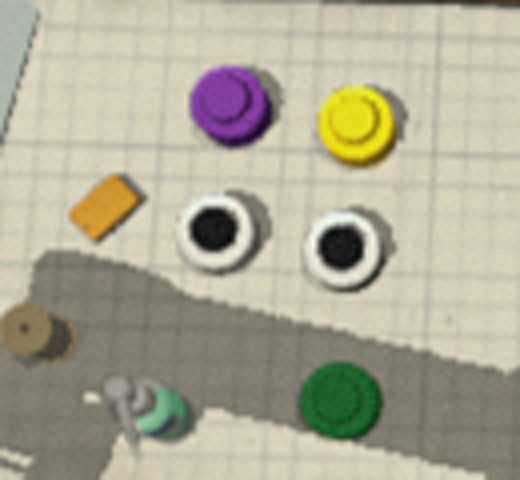

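Enlarged, the two white tins with black caps at top pixels (215,198) and (246,202) are the ones meant; the purple, yellow and green ones are decoys. The crop also shows the bail running roughly left-right over the basket, the stand's post at the far side, and the dial pointer near its start. I'll move over the tins now, which also uncovers the area under the arm.

Emit:
step_arm(commands=[{"travel": [-0.21,-0.13,0],"turn": [0,0,0]},{"travel": [-0.21,-0.13,0],"turn": [0,0,0]},{"travel": [-0.21,-0.13,0],"turn": [0,0,0]},{"travel": [-0.21,-0.13,0],"turn": [0,0,0]},{"travel": [-0.21,-0.13,0],"turn": [0,0,0]}])

```text
time: 0.6
position: [0.3712, 0.4191, 0.2362]
tool_rot: [0.527, 3.097, -0.001]
ft_force: [0.0, 0.9, -0.0]
grip_width: 1.001
grip_force: 0.0
```

Emit:
step_arm(commands=[{"travel": [-0.105,-0.06,0],"turn": [0,0,26]},{"travel": [-0.105,-0.06,0],"turn": [0,0,26]},{"travel": [-0.105,-0.06,0],"turn": [0,0,26]},{"travel": [-0.105,-0.06,0],"turn": [0,0,26]},{"travel": [-0.105,-0.06,0],"turn": [0,0,26]}])

```text
time: 1.1
position: [0.4489, 0.3303, 0.2362]
tool_rot: [-1.207, -2.899, 0.0]
ft_force: [-0.5, 1.1, 0.2]
grip_width: 1.001
grip_force: 0.0
```

```bash
python3 - <<'E'
from h import *
s=ctrl.get_state();print(s["time"],s["position"],s["tool_rot"],Ro.from_rotvec(s["tool_rot"]).as_matrix().round(3).tolist())
im,c=shot("wrist","w1"); im2,c2=shot("top","t1"); im3,c3=shot("scene","s1")
cv2.imwrite("pics/ts1.png",np.hstack([cv2.resize(im2,(400,250)),cv2.resize(im3,(400,250))]))
def blobs(im,c,z,amin):
    hsv=cv2.cvtColor(im,cv2.COLOR_BGR2HSV);m=(hsv[...,2]<55).astype(np.uint8)
    n,l,st,ce=cv2.connectedComponentsWithStats(m)
    for i in range(1,n):
        if st[i,4]>amin: print(ce[i].round(1),st[i].tolist(),ray(c,ce[i],z).round(4))
blobs(im,c,.052,150)
# basket corners (rim .03) from top0
for p in [(85,108),(310,155),(265,400),(35,352)]: print("corner",ray(c2,(p[0]/4+290,p[1]/4+125),.03).round(4))
for p in [(50,225),(290,270)]: print("bailend",ray(c2,(p[0]/4+290,p[1]/4+125),.03).round(4))
E
```

```text
1.1 [0.44889078 0.33028913 0.23622648] [-1.20731790e+00 -2.89923320e+00  1.90958041e-04] [[-0.704, 0.71, -0.001], [0.71, 0.704, 0.0], [0.001, -0.001, -1.0]]
[530.8  22. ] [495, 0, 81, 51, 1118] [0.4827 0.6165 0.052 ]
[549.2  29.4] [502, 0, 104, 66, 1483] [0.5023 0.6264 0.052 ]
[567.8  36.4] [508, 0, 128, 80, 1850] [0.522  0.6368 0.052 ]
[578.9  47.7] [515, 1, 125, 93, 1977] [0.54   0.6393 0.052 ]
[582.   64.1] [521, 20, 119, 88, 1847] [0.5566 0.6333 0.052 ]
[357.8 160.6] [340, 148, 29, 29, 208] [0.4601 0.3899 0.052 ]
[317.2 331.9] [0, 225, 640, 175, 76542] [0.5983 0.1826 0.052 ]
[230.2 251.5] [201, 232, 47, 32, 775] [0.4285 0.1916 0.052 ]
corner [0.6236 0.0741 0.03  ]
corner [ 0.5886 -0.1134  0.03  ]
corner [ 0.3835 -0.0768  0.03  ]
corner [0.4177 0.1095 0.03  ]
bailend [0.5231 0.1003 0.03  ]
bailend [ 0.4908 -0.0968  0.03  ]
```

View pics/ts1.png

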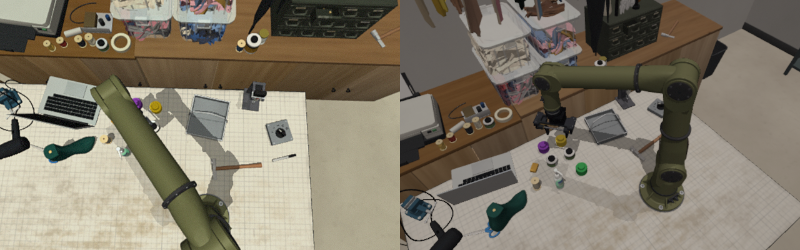

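View pics/w1.png

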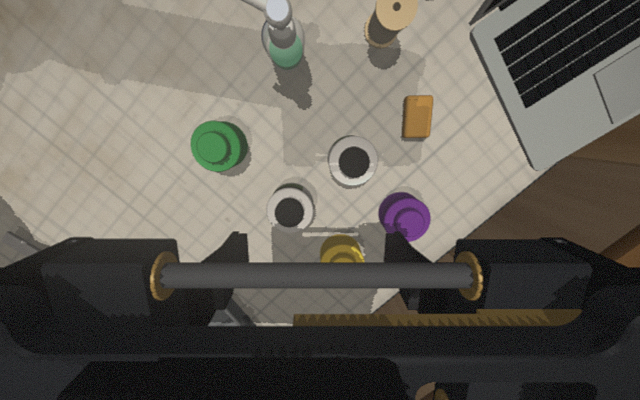

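Top and scene views: nothing was hidden under the arm, so there are two tins. Wrist view: tin A's cap at (354,162) and tin B's cap at (290,211), both clear of the decoys.

```bash
python3 - <<'E'
from h import *
im=cv2.imread("pics/w1.png");c=cam("wrist");s=ctrl.get_state()
g=cv2.cvtColor(im,cv2.COLOR_BGR2HSV)[...,2]
for n,(u,v) in {"A":(354,162),"B":(290,211)}.items():
    sub=np.zeros_like(g);cv2.circle(sub,(u,v),19,255,-1)
    m=cv2.morphologyEx(((g<95)&(sub>0)).astype(np.uint8),cv2.MORPH_OPEN,np.ones((3,3)))
    k,l,st,ce=cv2.connectedComponentsWithStats(m);i=1+np.argmax(st[1:,4])
    P=ray(c,ce[i],.052);print(n,ce[i],st[i],P.round(4),tool(P-s["position"]).round(4))
cs=np.array([[.6236,.0741],[.5886,-.1134],[.3835,-.0768],[.4177,.1095]])
ctr=cs.mean(0);dy=cs[0]-cs[1]+cs[3]-cs[2];dx=cs[0]-cs[3]+cs[1]-cs[2]
print("basket",ctr,np.degrees(np.arctan2(dx[1],dx[0])),np.degrees(np.arctan2(dy[1],dy[0]))-90)
E
```

```text
A [353.68783784 161.89864865] [339 147  31  31 740] [0.4567 0.387  0.052 ] [0.0327 0.0453 0.1843]
B [288.98039216 212.26696833] [275 198  29  29 663] [0.4454 0.2865 0.052 ] [-0.0304 -0.0337  0.1843]
basket [ 0.50335 -0.00165] -9.93638994342833 -10.488183709813072
```

Emit:
step_arm(commands=[{"travel": [0.032,0.044,0.0],"turn": [0,0,0]},{"travel": [0.032,0.044,0.04],"turn": [0,0,0]},{"travel": [0.032,0.044,0.09],"turn": [0,0,0]},{"travel": [0.032,0.044,0.09],"turn": [0,0,0]},{"travel": [0.032,0.044,0.09],"turn": [0,0,0]}])

```text
time: 1.75
position: [0.4571, 0.3842, 0.1465]
tool_rot: [-1.207, -2.9, 0.003]
ft_force: [0.8, 0.6, 0.9]
grip_width: 1.008
grip_force: 0.0
```

```bash
cat >> h.py <<'E'
def cap(im,c,P,r=24):
    s=ctrl.get_state();g=cv2.cvtColor(im,cv2.COLOR_BGR2HSV)[...,2]
    u=proj(c,P);sub=np.zeros_like(g);cv2.circle(sub,tuple(int(x) for x in u.round()),r,255,-1)
    m=cv2.morphologyEx(((g<95)&(sub>0)).astype(np.uint8),cv2.MORPH_OPEN,np.ones((3,3)))
    k,l,st,ce=cv2.connectedComponentsWithStats(m);i=1+np.argmax(st[1:,4])
    Q=ray(c,(st[i][0]+st[i][2]/2-.5,st[i][1]+st[i][3]/2-.5),P[2])
    print(u,ce[i],st[i].tolist(),Q.round(4),"tool",tool(Q-s["position"]).round(4));return Q
E
python3 - <<'E'
from h import *
im,c=shot("wrist","w2");print(ctrl.get_state()["position"])
cap(im,c,[.4567,.387,.052],36);cap(im,c,[.4454,.2865,.052],36)
cv2.imwrite("pics/w2c.png",cv2.resize(im[60:360,120:520],None,fx=1.5,fy=1.5))
E
```

```text
[0.45851853 0.38490601 0.14855156]
[317.77856527 208.04309359] [318.29707792 208.31087662] [299, 189, 39, 40, 1232] [0.4572 0.3868 0.052 ] tool [0.0023 0.0002 0.0966]
[236.81431141 270.15319615] [235.31653992 268.23954373] [202, 235, 71, 69, 3156] [0.4447 0.2876 0.052 ] tool [-0.0594 -0.0786  0.0964]
```

View pics/w2c.png

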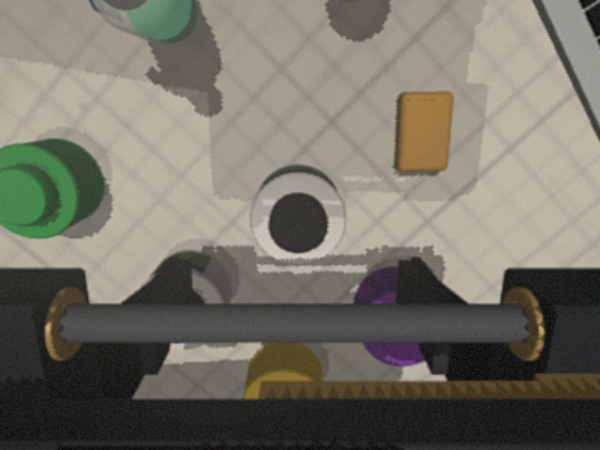

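The tin A cap is centred between the fingers at (318,208) and the decoys are clear of the descent. Going down to grip.

Emit:
step_arm(commands=[{"travel": [0.002,0,0.04],"turn": [0,0,0]},{"travel": [0.002,0,0.08],"turn": [0,0,0]},{"travel": [0.002,0,0.11],"turn": [0,0,0]},{"travel": [0.002,0,0.122],"turn": [0,0,0]},{"travel": [0.002,0,0.122],"turn": [0,0,0]}])

```text
time: 2.3
position: [0.4571, 0.3856, 0.0254]
tool_rot: [1.21, 2.899, 0.001]
ft_force: [0.0, 0.4, 0.7]
grip_width: 0.999
grip_force: 0.0
```

Emit:
step_arm(commands=[{"travel": [0,0,0],"turn": [0,0,0]},{"travel": [0,0,0],"turn": [0,0,0]},{"travel": [0,0,0],"turn": [0,0,0]},{"travel": [0,0,0],"turn": [0,0,0]},{"travel": [0,0,0],"turn": [0,0,0]}], gripper=0, force=25)

```text
time: 2.8
position: [0.4573, 0.3858, 0.0257]
tool_rot: [1.209, 2.899, 0.003]
ft_force: [-0.8, -0.1, 4.9]
grip_width: 0.706
grip_force: 25.0
```

```bash
python3 - <<'E'
from h import *
s=ctrl.get_state();print(s["time"],s["position"],s["grip_width"],s["grip_force"])
th=np.radians(-10.2);bx=np.array([np.cos(th),np.sin(th),0]);by=np.array([-np.sin(th),np.cos(th),0]);b=np.array([.503,-.002,0])
for k in(1,-1):print(k,b+k*.06*bx)
R=Ro.from_rotvec(s["tool_rot"]).as_matrix()
print("yaw of tool y",np.degrees(np.arctan2(R[1,1],R[0,1])),"target",90-10.2)
E
```

```text
2.8 [0.45731395 0.38578156 0.02568799] 0.7064829116292509 24.99749496113509
1 [ 0.56205174 -0.01262508  0.        ]
-1 [0.44394826 0.00862508 0.        ]
yaw of tool y 44.706417417028256 target 79.8
```

Emit:
step_arm(commands=[{"travel": [0,0,-0.04],"turn": [0,0,0]},{"travel": [0,0,-0.08],"turn": [0,0,0]},{"travel": [0,0,-0.12],"turn": [0,0,0]},{"travel": [0,0,-0.16],"turn": [0,0,0]},{"travel": [0,0,-0.16],"turn": [0,0,0]}])

```text
time: 3.3
position: [0.4595, 0.3875, 0.1912]
tool_rot: [1.208, 2.895, 0.016]
ft_force: [0.4, 0.3, -0.7]
grip_width: 0.705
grip_force: 25.0
```

Emit:
step_arm(commands=[{"travel": [-0.03,-0.017,0],"turn": [0,0,0]},{"travel": [-0.07,-0.04,0],"turn": [0,0,0]},{"travel": [-0.11,-0.063,0],"turn": [0,0,0]},{"travel": [-0.155,-0.089,0],"turn": [0,0,0]},{"travel": [-0.2,-0.115,0],"turn": [0,0,0]}])

```text
time: 3.8
position: [0.5142, 0.1639, 0.1835]
tool_rot: [-1.209, -2.899, 0.001]
ft_force: [0.6, 0.1, -1.5]
grip_width: 0.705
grip_force: 25.0
```

Emit:
step_arm(commands=[{"travel": [-0.04,-0.023,0],"turn": [0,0,-7]},{"travel": [-0.08,-0.046,0],"turn": [0,0,-15]},{"travel": [-0.12,-0.07,0],"turn": [0,0,-23]},{"travel": [-0.15,-0.086,0],"turn": [0,0,-30]},{"travel": [-0.157,-0.091,0],"turn": [0,0,-35]}])

```text
time: 4.3
position: [0.5603, -0.0164, 0.1837]
tool_rot: [-0.287, -3.128, 0.005]
ft_force: [-0.2, 0.6, -0.9]
grip_width: 0.711
grip_force: 25.0
```

Emit:
step_arm(commands=[{"travel": [0,0,0],"turn": [0,0,0]},{"travel": [0,0,0],"turn": [0,0,0]}])

```text
time: 4.5
position: [0.5598, -0.0086, 0.1836]
tool_rot: [-0.284, -3.127, -0.001]
ft_force: [-0.1, 0.4, -1.1]
grip_width: 0.707
grip_force: 25.0
```

```bash
python3 - <<'E'
from h import *
s=ctrl.get_state();R=Ro.from_rotvec(s["tool_rot"]).as_matrix()
print(s["time"],s["position"],s["grip_width"],R[:,1])
im,c=shot("wrist","w3")
th=np.radians(-10.2);bx=np.array([np.cos(th),np.sin(th),0]);by=np.array([-np.sin(th),np.cos(th),0]);b=np.array([.503,-.002,0])
for n,p in {"peak":b+[0,0,.12],"c--":b-.105*bx-.095*by+[0,0,.03],"c-+":b-.105*bx+.095*by+[0,0,.03],"c+-":b+.105*bx-.095*by+[0,0,.03]}.items():
    u=proj(c,p).round().astype(int);print(n,u);cv2.circle(im,tuple(int(x) for x in u),3,(0,0,255),1)
cv2.imwrite("pics/w3m.png",im)
E
```

```text
4.5 [ 0.55980258 -0.0086415   0.18363008] 0.7068948589968588 [1.80287133e-01 9.83613941e-01 4.06711598e-04]
peak [311 150]
c-- [213  31]
c-+ [410  31]
c+- [231 235]
```

View pics/w3m.png

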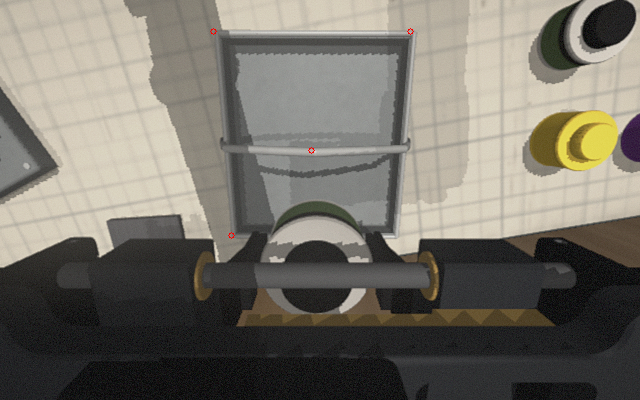

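The projected corners match the basket within about 3 mm, and the bail peak lines up at (311,150). The tin hangs over the far half, so I'll lower it.

Emit:
step_arm(commands=[{"travel": [-0.004,0,0.03],"turn": [0,0,0]},{"travel": [-0.004,0,0.07],"turn": [0,0,0]},{"travel": [-0.004,0,0.11],"turn": [0,0,0]},{"travel": [-0.004,0,0.14],"turn": [0,0,0]},{"travel": [-0.004,0,0.152],"turn": [0,0,0]}])

```text
time: 5.05
position: [0.5614, -0.0083, 0.0292]
tool_rot: [-0.278, -3.123, 0.001]
ft_force: [-9.4, -0.8, 31.5]
grip_width: 0.705
grip_force: 25.0
```

Emit:
step_arm(commands=[{"travel": [0,0,0],"turn": [0,0,0]},{"travel": [0,0,0],"turn": [0,0,0]}])

```text
time: 5.25
position: [0.5653, -0.0094, 0.0335]
tool_rot: [0.28, 3.127, 0.001]
ft_force: [0.4, -0.4, -1.4]
grip_width: 0.705
grip_force: 25.0
```

Emit:
step_arm(commands=[{"travel": [0,0,0],"turn": [0,0,0]},{"travel": [0,0,0],"turn": [0,0,0]},{"travel": [0,0,0],"turn": [0,0,0]}], gripper=0.9)

```text
time: 5.55
position: [0.5651, -0.0103, 0.0336]
tool_rot: [0.282, 3.127, 0.001]
ft_force: [-0.2, -1.0, 0.4]
grip_width: 0.868
grip_force: 0.0
```

Emit:
step_arm(commands=[{"travel": [0,0,-0.03],"turn": [0,0,0]},{"travel": [0,0,-0.07],"turn": [0,0,0]},{"travel": [0,0,-0.11],"turn": [0,0,0]},{"travel": [0,0,-0.15],"turn": [0,0,0]},{"travel": [0,0,-0.17],"turn": [0,0,0]}], gripper=1.0)

```text
time: 6.05
position: [0.5661, -0.0106, 0.2072]
tool_rot: [0.282, 3.123, 0.003]
ft_force: [0.4, 0.4, 0.2]
grip_width: 1.001
grip_force: 0.0
```

```bash
python3 - <<'E'
from h import *
s=ctrl.get_state();P=np.array([.4447,.2875,.2]);print(s["time"],s["position"],s["ft_force"],tool(P-s["position"]).round(4))
R=Ro.from_rotvec(s["tool_rot"]).as_matrix();print(R[:,:2].round(3).tolist())
E
```

```text
6.05 [ 0.56610676 -0.01060354  0.20719388] [0.39915615 0.43420277 0.20073733] [0.1729 0.2715 0.0067]
[[-0.984, 0.179], [0.179, 0.984], [-0.006, 0.002]]
```

Emit:
step_arm(commands=[{"travel": [0.02,0.03,0],"turn": [0,0,0]},{"travel": [0.045,0.07,0],"turn": [0,0,0]},{"travel": [0.07,0.11,0],"turn": [0,0,0]},{"travel": [0.095,0.15,0],"turn": [0,0,0]},{"travel": [0.12,0.19,0],"turn": [0,0,0]}])

```text
time: 6.55
position: [0.4795, 0.1995, 0.2033]
tool_rot: [0.283, 3.128, 0.002]
ft_force: [1.0, 0.5, -0.5]
grip_width: 1.0
grip_force: 0.0
```

Emit:
step_arm(commands=[{"travel": [0.025,0.04,0],"turn": [0,0,0]},{"travel": [0.048,0.073,0.01],"turn": [0,0,0]},{"travel": [0.053,0.082,0.03],"turn": [0,0,0]},{"travel": [0.053,0.082,0.05],"turn": [0,0,0]},{"travel": [0.053,0.082,0.05],"turn": [0,0,0]}])

```text
time: 7.05
position: [0.4409, 0.2875, 0.1503]
tool_rot: [-0.28, -3.126, 0.005]
ft_force: [-0.5, -0.2, 0.9]
grip_width: 0.997
grip_force: 0.0
```

Emit:
step_arm(commands=[{"travel": [0,0,0],"turn": [0,0,0]}])

```text
time: 7.15
position: [0.443, 0.2878, 0.153]
tool_rot: [0.283, 3.129, -0.0]
ft_force: [0.1, -0.1, 0.8]
grip_width: 0.998
grip_force: 0.0
```

```bash
python3 - <<'E'
from h import *
s=ctrl.get_state();print(s["time"],s["position"])
im,c=shot("wrist","w4")
cap(im,c,[.4447,.2875,.052],30)
E
```

```text
7.15 [0.4430474  0.28776831 0.15304139]
[315.74239092 209.86879491] [311.40526763 210.84282073] [293, 192, 38, 39, 1177] [0.4451 0.2834 0.052 ] tool [-0.0022 -0.0044  0.1018]
```

Emit:
step_arm(commands=[{"travel": [-0.002,-0.004,0.03],"turn": [0,0,0]},{"travel": [-0.002,-0.004,0.06],"turn": [0,0,0]},{"travel": [-0.002,-0.004,0.09],"turn": [0,0,0]},{"travel": [-0.002,-0.004,0.115],"turn": [0,0,0]},{"travel": [-0.002,-0.004,0.127],"turn": [0,0,0]}])

```text
time: 7.7
position: [0.444, 0.2831, 0.0247]
tool_rot: [-0.284, -3.128, 0.001]
ft_force: [-0.6, 0.0, -0.1]
grip_width: 1.001
grip_force: 0.0
```

Emit:
step_arm(commands=[{"travel": [0,0,0],"turn": [0,0,0]},{"travel": [0,0,0],"turn": [0,0,0]},{"travel": [0,0,0],"turn": [0,0,0]},{"travel": [0,0,0],"turn": [0,0,0]},{"travel": [0,0,0],"turn": [0,0,0]}], gripper=0)

```text
time: 8.2
position: [0.4449, 0.2844, 0.0269]
tool_rot: [0.282, 3.127, 0.002]
ft_force: [-0.2, -0.9, 5.6]
grip_width: 0.71
grip_force: 25.0
```

Emit:
step_arm(commands=[{"travel": [0,0,-0.04],"turn": [0,0,0]},{"travel": [0,0,-0.08],"turn": [0,0,0]},{"travel": [0,0,-0.12],"turn": [0,0,0]},{"travel": [0,0,-0.16],"turn": [0,0,0]},{"travel": [0,0,-0.16],"turn": [0,0,0]}])

```text
time: 8.7
position: [0.447, 0.286, 0.192]
tool_rot: [0.281, 3.12, 0.013]
ft_force: [0.6, 0.3, -0.1]
grip_width: 0.707
grip_force: 25.0
```

```bash
python3 - <<'E'
from h import *
s=ctrl.get_state();th=np.radians(-10.2);P=np.array([.5035,.001,.186])-.06*np.array([np.cos(th),np.sin(th),0])
print(s["time"],s["position"],s["grip_width"],P,tool(P-s["position"]).round(4))
E
```

```text
8.7 [0.44704605 0.28600998 0.19201882] 0.7073998772798386 [0.44444826 0.01162508 0.186     ] [-0.0465 -0.2705  0.004 ]
```

Emit:
step_arm(commands=[{"travel": [-0.005,-0.03,0],"turn": [0,0,0]},{"travel": [-0.012,-0.07,0],"turn": [0,0,0]},{"travel": [-0.02,-0.115,0],"turn": [0,0,0]},{"travel": [-0.027,-0.16,0],"turn": [0,0,0]},{"travel": [-0.035,-0.205,0],"turn": [0,0,0]}])

```text
time: 9.2
position: [0.4409, 0.0742, 0.1848]
tool_rot: [-0.281, -3.128, 0.0]
ft_force: [0.8, -1.0, -0.4]
grip_width: 0.703
grip_force: 25.0
```

Emit:
step_arm(commands=[{"travel": [-0.006,-0.035,0],"turn": [0,0,0]},{"travel": [-0.01,-0.058,0],"turn": [0,0,0]},{"travel": [-0.011,-0.065,0],"turn": [0,0,0]},{"travel": [-0.011,-0.065,0],"turn": [0,0,0]},{"travel": [-0.011,-0.065,0],"turn": [0,0,0]}])

```text
time: 9.7
position: [0.4409, 0.0115, 0.1852]
tool_rot: [-0.279, -3.129, -0.001]
ft_force: [-0.2, 0.3, -1.7]
grip_width: 0.704
grip_force: 25.0
```

```bash
python3 - <<'E'
from h import *
s=ctrl.get_state();th=np.radians(-10.2);P=np.array([.5035,.001,.186])-.06*np.array([np.cos(th),np.sin(th),0])
print(s["time"],s["position"],s["grip_width"],P,tool(P-s["position"]).round(4))
im,c=shot("wrist","w5")
im2,c2=shot("top","t5")
cv2.imwrite("pics/v5.png",np.hstack([cv2.resize(im,None,fx=.7,fy=.7),cv2.resize(im2[120:240,280:400],(280,280))]))
E
```

```text
9.7 [0.44086548 0.0115135  0.18524999] 0.7041384338914345 [0.44444826 0.01162508 0.186     ] [-0.0035  0.0007 -0.0008]
```

View pics/v5.png

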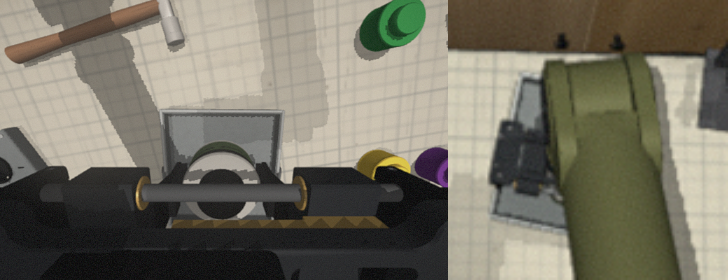

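The tin hangs over the near half of the basket, centred between the side walls. I'll lower it gently.

Emit:
step_arm(commands=[{"travel": [-0.002,0,0.035],"turn": [0,0,0]},{"travel": [-0.002,0,0.07],"turn": [0,0,0]},{"travel": [-0.002,0,0.1],"turn": [0,0,0]},{"travel": [-0.002,0,0.12],"turn": [0,0,0]},{"travel": [-0.002,0,0.135],"turn": [0,0,0]}])

```text
time: 10.3
position: [0.442, 0.0109, 0.0488]
tool_rot: [-0.278, -3.127, 0.001]
ft_force: [0.4, -0.9, -0.6]
grip_width: 0.707
grip_force: 25.0
```

Emit:
step_arm(commands=[{"travel": [0,0,0.004],"turn": [0,0,0]},{"travel": [0,0,0.009],"turn": [0,0,0]},{"travel": [0,0,0.013],"turn": [0,0,0]},{"travel": [0,0,0.016],"turn": [0,0,0]},{"travel": [0,0,0.017],"turn": [0,0,0]}])

```text
time: 10.8
position: [0.4432, 0.0098, 0.0337]
tool_rot: [0.282, 3.128, 0.001]
ft_force: [0.6, -0.2, -0.8]
grip_width: 0.703
grip_force: 25.0
```

Emit:
step_arm(commands=[{"travel": [0,0,0],"turn": [0,0,0]},{"travel": [0,0,0],"turn": [0,0,0]},{"travel": [0,0,0],"turn": [0,0,0]}], gripper=0.9)

```text
time: 11.1
position: [0.4434, 0.0097, 0.034]
tool_rot: [0.282, 3.128, 0.001]
ft_force: [-0.8, 0.9, -0.4]
grip_width: 0.867
grip_force: 0.0
```

Emit:
step_arm(commands=[{"travel": [0,0,-0.03],"turn": [0,0,0]},{"travel": [0,0,-0.07],"turn": [0,0,0]},{"travel": [0,0,-0.11],"turn": [0,0,0]},{"travel": [0,0,-0.16],"turn": [0,0,0]},{"travel": [0,0,-0.21],"turn": [0,0,0]}], gripper=1.0)

```text
time: 11.6
position: [0.4425, 0.0095, 0.2456]
tool_rot: [0.282, 3.128, 0.001]
ft_force: [0.4, -0.4, -0.4]
grip_width: 1.001
grip_force: 0.0
```

```bash
python3 - <<'E'
from h import *
s=ctrl.get_state();print(s["time"],s["position"],s["ft_force"])
P=np.array([.567,-.207,.3]);print(tool(P-s["position"]).round(4))
E
```

```text
11.6 [0.44249302 0.00945032 0.24562992] [ 0.37269091 -0.43910961 -0.39467835]
[-0.1613 -0.1906 -0.0544]
```

Both tins are down. Next I'll swing over to look at the scale in its stand.

Emit:
step_arm(commands=[{"travel": [-0.02,-0.03,-0.03],"turn": [0,0,0]},{"travel": [-0.045,-0.065,-0.06],"turn": [0,0,0]},{"travel": [-0.075,-0.105,-0.085],"turn": [0,0,0]},{"travel": [-0.105,-0.15,-0.085],"turn": [0,0,0]},{"travel": [-0.135,-0.196,-0.085],"turn": [0,0,0]}])

```text
time: 12.1
position: [0.5356, -0.1936, 0.3303]
tool_rot: [0.279, 3.125, 0.0]
ft_force: [1.3, 0.5, 0.3]
grip_width: 0.996
grip_force: 0.0
```

Emit:
step_arm(commands=[{"travel": [0,0,0],"turn": [0,0,8]},{"travel": [0,0,0],"turn": [0,0,16]},{"travel": [0,0,0],"turn": [0,0,24]},{"travel": [0,0,0],"turn": [0,0,32]},{"travel": [0,0,0],"turn": [0,0,40]}])

```text
time: 12.6
position: [0.5343, -0.1922, 0.3285]
tool_rot: [1.343, 2.84, 0.0]
ft_force: [-0.6, 0.1, 0.8]
grip_width: 1.0
grip_force: 0.0
```

Emit:
step_arm(commands=[{"travel": [0,0,0],"turn": [0,0,8]},{"travel": [0,0,0],"turn": [0,0,16]},{"travel": [0,0,0],"turn": [0,0,24]},{"travel": [0,0,0],"turn": [0,0,32]},{"travel": [0,0,0],"turn": [0,0,40]}])

```text
time: 13.1
position: [0.5343, -0.1921, 0.3285]
tool_rot: [2.233, 2.209, 0.001]
ft_force: [-1.3, -0.4, 0.3]
grip_width: 0.997
grip_force: 0.0
```

Emit:
step_arm(commands=[{"travel": [0,0,0],"turn": [0,0,6]},{"travel": [0,0,0],"turn": [0,0,6]},{"travel": [0,0,0],"turn": [0,0,6]}])

```text
time: 13.4
position: [0.5343, -0.1921, 0.3285]
tool_rot: [2.337, 2.099, 0.0]
ft_force: [-0.3, 0.1, 0.0]
grip_width: 1.002
grip_force: 0.0
```

```bash
python3 - <<'E'
from h import *
s=ctrl.get_state();R=Ro.from_rotvec(s["tool_rot"]).as_matrix();print(s["time"],s["position"],R.round(3).tolist(),np.round(s["joint_positions"],2))
im,c=shot("wrist","w6")
im2,c2=shot("top","t6")
for u in [(402,66),(390,197),(497,210)]: print(ray(c2,(u[0]/4+290,u[1]/4+125),.0).round(4))
E
```

```text
13.4 [ 0.53431328 -0.192077    0.32846035] [[0.107, 0.994, 0.0], [0.994, -0.107, 0.0], [0.0, 0.0, -1.0]] [-0.42  0.14  0.8   1.54 -0.1   1.51  0.28]
[ 0.6782 -0.1971  0.    ]
[ 0.5622 -0.1856  0.    ]
[ 0.5534 -0.2762  0.    ]
```

View pics/w6.png

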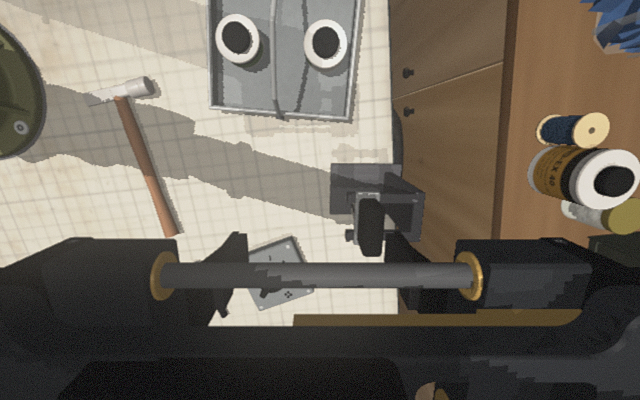

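Wrist view: both tins stand in the basket at (238,40) and (325,43). The scale's black handle is at about (371,227), with the post behind it at (405,215) and the base plate at (365,188).

```bash
python3 - <<'E'
from h import *
s=ctrl.get_state();c=cam("wrist");im=cv2.imread("pics/w6.png")
P=ray(c,(371,227),.212);print(P.round(4),tool(P-s["position"]).round(4))
# base plate & post corners
for u in [(331,165),(402,164)]: print(ray(c,u,.0).round(4))
cv2.imwrite("pics/w6c.png",cv2.resize(im[150:270,310:440],None,fx=4,fy=4,interpolation=2))
E
```

```text
[ 0.5872 -0.2224  0.212 ] [-0.0244  0.0559  0.1164]
[ 0.5611 -0.1857  0.    ]
[ 0.6825 -0.1971  0.    ]
```

View pics/w6c.png

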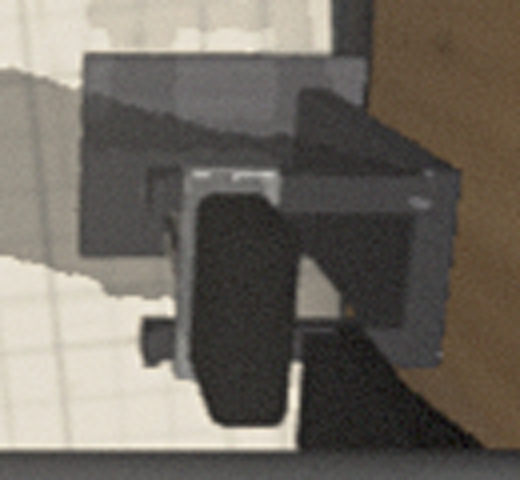

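Emit:
step_arm(commands=[{"travel": [-0.01,0.025,0.01],"turn": [0,0,0]},{"travel": [-0.02,0.05,0.03],"turn": [0,0,0]},{"travel": [-0.024,0.056,0.05],"turn": [0,0,-0.6]},{"travel": [-0.024,0.056,0.05],"turn": [0,0,-0.6]},{"travel": [-0.024,0.056,0.05],"turn": [0,0,-0.6]}])

```text
time: 14.0
position: [0.587, -0.2221, 0.2784]
tool_rot: [-2.328, -2.108, 0.001]
ft_force: [0.7, 0.1, -0.6]
grip_width: 1.001
grip_force: 0.0
```

```bash
python3 - <<'E'
from h import *
im,c=shot("wrist","w7");s=ctrl.get_state();print(s["position"])
for P in [[.5872,-.2224,.212]]: print(proj(c,P))
g=cv2.cvtColor(im,cv2.COLOR_BGR2HSV)[...,2];m=(g<45).astype(np.uint8)
m[:,:250]=0;m[:,390:]=0;m[:150]=0;m[262:]=0
n,l,st,ce=cv2.connectedComponentsWithStats(m)
for i in range(1,n):
    if st[i,4]>150:print(st[i].tolist(),ce[i])
cv2.imwrite("pics/w7c.png",cv2.resize(im[150:280,240:400],None,fx=4,fy=4,interpolation=2))
E
```

```text
[ 0.58728261 -0.2221952   0.27940525]
[316.34377665 220.92291629]
```

View pics/w7c.png

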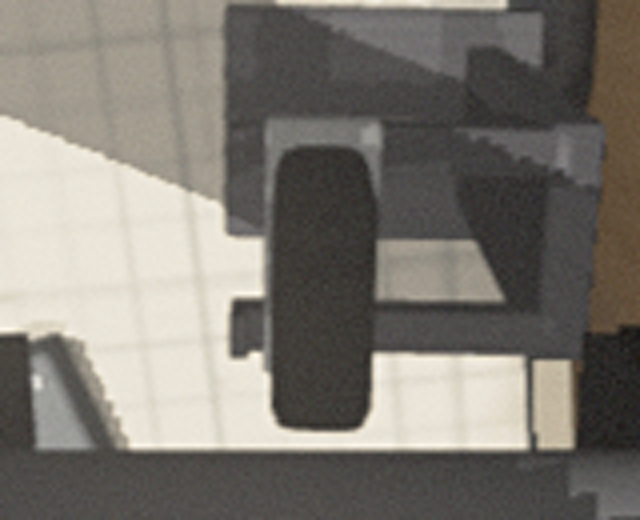

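The handle at crop (323,288), i.e. (321,222), sits 3 mm to the tool's +y. Descend and grip.

Emit:
step_arm(commands=[{"travel": [-0.001,0.003,0.025],"turn": [0,0,0]},{"travel": [-0.001,0.003,0.05],"turn": [0,0,0]},{"travel": [-0.001,0.003,0.075],"turn": [0,0,0]},{"travel": [-0.001,0.003,0.087],"turn": [0,0,0]},{"travel": [-0.001,0.003,0.087],"turn": [0,0,0]}])

```text
time: 14.55
position: [0.5897, -0.2227, 0.191]
tool_rot: [-2.327, -2.108, 0.0]
ft_force: [0.2, -0.1, -0.5]
grip_width: 1.0
grip_force: 0.0
```

Emit:
step_arm(commands=[{"travel": [0,0,0],"turn": [0,0,0]},{"travel": [0,0,0],"turn": [0,0,0]},{"travel": [0,0,0],"turn": [0,0,0]},{"travel": [0,0,0],"turn": [0,0,0]},{"travel": [0,0,0],"turn": [0,0,0]}], gripper=0.4, force=10)

```text
time: 15.05
position: [0.5904, -0.2235, 0.1918]
tool_rot: [2.329, 2.108, 0.001]
ft_force: [1.0, -1.2, -0.1]
grip_width: 0.629
grip_force: 0.0
```

Emit:
step_arm(commands=[{"travel": [0,0,0],"turn": [0,0,0]},{"travel": [0,0,0],"turn": [0,0,0]},{"travel": [0,0,0],"turn": [0,0,0]},{"travel": [0,0,0],"turn": [0,0,0]},{"travel": [0,0,0],"turn": [0,0,0]}], gripper=0, force=10)

```text
time: 15.55
position: [0.5903, -0.2234, 0.1913]
tool_rot: [2.329, 2.108, 0.0]
ft_force: [1.2, 0.4, -0.6]
grip_width: 0.254
grip_force: 10.0
```

Emit:
step_arm(commands=[{"travel": [0,0,0],"turn": [0,0,0]},{"travel": [0,0,0],"turn": [0,0,0]}], force=50)

```text
time: 15.75
position: [0.5903, -0.2234, 0.1914]
tool_rot: [2.329, 2.108, 0.0]
ft_force: [-0.3, 0.3, 0.1]
grip_width: 0.245
grip_force: 49.9
```

```bash
python3 - <<'E'
from h import *
s=ctrl.get_state();R=Ro.from_rotvec(s["tool_rot"]).as_matrix();print(s["time"],s["position"],s["tool_rot"],s["grip_width"]*87,s["grip_force"],s["ft_force"],s["torque"],R.round(4).tolist())
E
```

```text
15.75 [ 0.59029522 -0.22339308  0.19138765] [2.32899861e+00 2.10829891e+00 2.59988235e-04] 21.314678321167175 49.94301971979439 [-0.34857998  0.32814398  0.093262  ] [-0.08942473 -0.00047945  0.03897282] [[0.0992, 0.9951, 0.0002], [0.9951, -0.0992, 0.0001], [0.0001, 0.0002, -1.0]]
```

Gripped; the park pose is TCP (0.5903, -0.2234, 0.1914). Lift, draw out, raise and carry partway, then look at the bail.

Emit:
step_arm(commands=[{"travel": [0,0,-0.005],"turn": [0,0,0]},{"travel": [0,0,-0.012],"turn": [0,0,0]},{"travel": [0,0,-0.018],"turn": [0,0,0]},{"travel": [0,0,-0.02],"turn": [0,0,0]},{"travel": [0,-0.005,-0.02],"turn": [0,0,0]}])

```text
time: 16.25
position: [0.5858, -0.2229, 0.2119]
tool_rot: [2.328, 2.108, 0.001]
ft_force: [-0.3, 0.5, -1.2]
grip_width: 0.249
grip_force: 49.9
```

Emit:
step_arm(commands=[{"travel": [0,-0.015,0],"turn": [0,0,0]},{"travel": [0,-0.035,0],"turn": [0,0,0]},{"travel": [0,-0.06,0],"turn": [0,0,0]},{"travel": [0,-0.08,0],"turn": [0,0,0]},{"travel": [0,-0.1,0],"turn": [0,0,0]}])

```text
time: 16.75
position: [0.4843, -0.2129, 0.211]
tool_rot: [-2.329, -2.107, 0.0]
ft_force: [-0.1, 0.8, -1.1]
grip_width: 0.251
grip_force: 49.9
```

Emit:
step_arm(commands=[{"travel": [0,-0.02,-0.02],"turn": [0,0,0]},{"travel": [0,-0.04,-0.05],"turn": [0,0,0]},{"travel": [0.015,-0.05,-0.075],"turn": [0,0,0]},{"travel": [0.045,-0.054,-0.08],"turn": [0,0,0]},{"travel": [0.075,-0.054,-0.08],"turn": [0,0,0]}])

```text
time: 17.25
position: [0.4391, -0.1329, 0.2929]
tool_rot: [2.33, 2.105, 0.006]
ft_force: [-0.7, 0.7, -1.1]
grip_width: 0.248
grip_force: 49.9
```

Emit:
step_arm(commands=[{"travel": [0.025,0,0],"turn": [0,0,2]},{"travel": [0.045,0,0],"turn": [0,0,4.5]},{"travel": [0.055,0,0],"turn": [0,0,4.5]},{"travel": [0.055,0,0],"turn": [0,0,4.5]},{"travel": [0.055,0,0],"turn": [0,0,4.5]}])

```text
time: 17.75
position: [0.4447, -0.0795, 0.2913]
tool_rot: [2.41, 2.014, -0.001]
ft_force: [-0.3, -0.3, -0.3]
grip_width: 0.249
grip_force: 49.9
```

```bash
python3 - <<'E'
from h import *
s=ctrl.get_state();R=Ro.from_rotvec(s["tool_rot"]).as_matrix();print(s["time"],s["position"],s["grip_width"],R[:,:2].round(3).tolist(),s["ft_force"])
im,c=shot("wrist","w8")
b=np.array([.5035,.001,0]);th=np.radians(-10.2);bx=np.array([np.cos(th),np.sin(th),0]);by=np.array([-np.sin(th),np.cos(th),0])
L={"peak":b+[0,0,.12],"w+":b+.05*by+[0,0,.1018],"w-":b-.05*by+[0,0,.1018],"c-+":b-.105*bx+.095*by+[0,0,.03],"c++":b+.105*bx+.095*by+[0,0,.03],"c--":b-.105*bx-.095*by+[0,0,.03],"c+-":b+.105*bx-.095*by+[0,0,.03],"tinN":b-.06*bx+[0,0,.056],"tinF":b+.06*bx+[0,0,.056]}
for n,p in L.items():
    u=proj(c,p);print(n,u.round(1));cv2.circle(im,tuple(int(x) for x in u.round()),3,(0,0,255),1)
cv2.imwrite("pics/w8m.png",im)
E
```

```text
17.75 [ 0.44468805 -0.0795105   0.29128989] 0.2493628554195153 [[0.177, 0.984], [0.984, -0.177], [-0.001, -0.0]] [-0.3174557  -0.2885267  -0.31885224]
peak [355.9 111.2]
w+ [355.3  64.4]
w- [352.1 155.6]
c-+ [269.1  38.2]
c++ [429.2  38.2]
c-- [275.  180.8]
c+- [415.  180.8]
tinN [303.5 113.5]
tinF [394.7 113.5]
```

View pics/w8m.png

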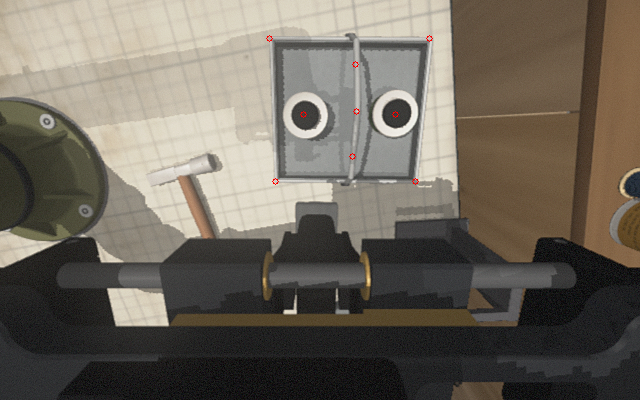

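The markers sit on the basket corners, tin caps and bail within 1–2 px: peak at (356,111), tins at (304,114) and (395,114). Now over the near side of the bail, down, then in under the wire.

Emit:
step_arm(commands=[{"travel": [0.02,-0.002,0],"turn": [0,0,0]},{"travel": [0.045,-0.004,0],"turn": [0,0,0]},{"travel": [0.07,-0.006,0],"turn": [0,0,0]},{"travel": [0.085,-0.006,0],"turn": [0,0,0]},{"travel": [0.09,-0.006,0],"turn": [0,0,0]}])

```text
time: 18.3
position: [0.4552, 0.012, 0.2912]
tool_rot: [2.409, 2.017, -0.001]
ft_force: [0.4, -1.1, -2.2]
grip_width: 0.247
grip_force: 49.9
```

Emit:
step_arm(commands=[{"travel": [0,0,0.01],"turn": [0,0,0]},{"travel": [0,0,0.03],"turn": [0,0,0]},{"travel": [0,0,0.05],"turn": [0,0,0]},{"travel": [0,0,0.062],"turn": [0,0,0]},{"travel": [0,0,0.067],"turn": [0,0,0]}])

```text
time: 18.8
position: [0.4541, 0.0101, 0.2228]
tool_rot: [-2.411, -2.013, 0.003]
ft_force: [0.3, -0.1, -2.3]
grip_width: 0.248
grip_force: 49.9
```

Emit:
step_arm(commands=[{"travel": [0,0,0],"turn": [0,0,0]},{"travel": [0,0,0],"turn": [0,0,0]},{"travel": [0,0,0],"turn": [0,0,0]}])

```text
time: 19.1
position: [0.4556, 0.0113, 0.2253]
tool_rot: [2.409, 2.015, 0.002]
ft_force: [-0.5, 1.6, -1.0]
grip_width: 0.251
grip_force: 49.9
```

```bash
python3 - <<'E'
from h import *
s=ctrl.get_state();print(s["time"],s["position"],s["ft_force"])
P=np.array([.5035,.001,.2245]);print(tool(P-s["position"]).round(4))
im,c=shot("scene","s9");c=cam("scene");print(proj(c,[.5035,.001,.12]))
E
```

```text
19.1 [0.45557721 0.01132139 0.22528053] [-0.46750981  1.62375907 -0.96863371]
[-0.0017  0.049   0.0009]
[328.60117071 182.48746259]
```

Emit:
step_arm(commands=[{"travel": [-0.002,0.01,0],"turn": [0,0,0]},{"travel": [-0.002,0.02,0],"turn": [0,0,0]},{"travel": [-0.002,0.03,0],"turn": [0,0,0]},{"travel": [-0.002,0.04,0],"turn": [0,0,0]},{"travel": [-0.002,0.049,0],"turn": [0,0,0]}])

```text
time: 19.65
position: [0.5039, 0.0005, 0.2243]
tool_rot: [2.41, 2.015, -0.001]
ft_force: [0.1, 0.5, -0.8]
grip_width: 0.25
grip_force: 49.9
```

Emit:
step_arm(commands=[{"travel": [0,0,0],"turn": [0,0,0]},{"travel": [0,0,-0.006],"turn": [0,0,0]},{"travel": [0,0,-0.012],"turn": [0,0,0]},{"travel": [0,0,-0.018],"turn": [0,0,0]},{"travel": [0,0,-0.024],"turn": [0,0,0]}])

```text
time: 20.15
position: [0.5028, 0.0009, 0.2493]
tool_rot: [2.41, 2.016, 0.002]
ft_force: [-0.2, -1.1, -1.4]
grip_width: 0.248
grip_force: 49.9
```

Emit:
step_arm(commands=[{"travel": [0,0,-0.003],"turn": [0,0,0]},{"travel": [0,0,-0.006],"turn": [0,0,0]},{"travel": [0,0,-0.009],"turn": [0,0,0]},{"travel": [0,0,-0.012],"turn": [0,0,0]},{"travel": [0,0,-0.012],"turn": [0,0,0]}])

```text
time: 20.65
position: [0.5027, 0.0007, 0.2603]
tool_rot: [-2.41, -2.015, 0.0]
ft_force: [1.0, 0.2, -5.2]
grip_width: 0.252
grip_force: 49.9
```

```bash
python3 - <<'E'
from h import *
import time
s=ctrl.get_state();print(s["time"],s["position"],s["ft_force"],s["torque"],s["grip_width"])
E
```

```text
20.65 [0.50273356 0.0007199  0.26029584] [ 1.02999562  0.22769198 -5.19928197] [-0.02534526 -0.29515942 -0.01149944] 0.25194949769569225
```

The load is coming on (5.2 N). Lift gently to about 4 cm clear.

Emit:
step_arm(commands=[{"travel": [0,0,-0.003],"turn": [0,0,0]},{"travel": [0,0,-0.006],"turn": [0,0,0]},{"travel": [0,0,-0.009],"turn": [0,0,0]},{"travel": [0,0,-0.012],"turn": [0,0,0]},{"travel": [0,0,-0.016],"turn": [0,0,0]}])

```text
time: 21.15
position: [0.5026, 0.0006, 0.2764]
tool_rot: [-2.41, -2.015, 0.001]
ft_force: [-0.0, 0.3, -6.6]
grip_width: 0.248
grip_force: 49.9
```

Emit:
step_arm(commands=[{"travel": [0,0,-0.005],"turn": [0,0,0]},{"travel": [0,0,-0.01],"turn": [0,0,0]},{"travel": [0,0,-0.015],"turn": [0,0,0]},{"travel": [0,0,-0.02],"turn": [0,0,0]},{"travel": [0,0,-0.024],"turn": [0,0,0]}])

```text
time: 21.65
position: [0.503, 0.0008, 0.301]
tool_rot: [2.41, 2.015, 0.001]
ft_force: [0.9, -1.2, -5.4]
grip_width: 0.249
grip_force: 49.9
```

Emit:
step_arm(commands=[{"travel": [0,0,-0.004],"turn": [0,0,0]},{"travel": [0,0,-0.008],"turn": [0,0,0]},{"travel": [0,0,-0.01],"turn": [0,0,0]},{"travel": [0,0,-0.01],"turn": [0,0,0]},{"travel": [0,0,-0.01],"turn": [0,0,0]}])

```text
time: 22.15
position: [0.5027, 0.0007, 0.3102]
tool_rot: [-2.41, -2.015, 0.0]
ft_force: [0.2, -0.4, -7.5]
grip_width: 0.251
grip_force: 49.9
```

```bash
python3 - <<'E'
from h import *
s=ctrl.get_state();print(s["time"],s["position"],s["ft_force"],s["torque"],s["grip_width"])
im,c=shot("scene","s10");im2,c2=shot("wrist","w10")
cv2.imwrite("pics/v10.png",np.hstack([cv2.resize(im[120:280,250:420],(425,400)),cv2.resize(im2[0:300,140:440],(370,400))[:,:]]))
E
```

```text
22.15 [0.50274327 0.00073587 0.31021632] [ 0.19596173 -0.36714167 -7.476376  ] [-0.06037335  0.10513261 -0.01747899] 0.25117894779493877
```

View pics/v10.png

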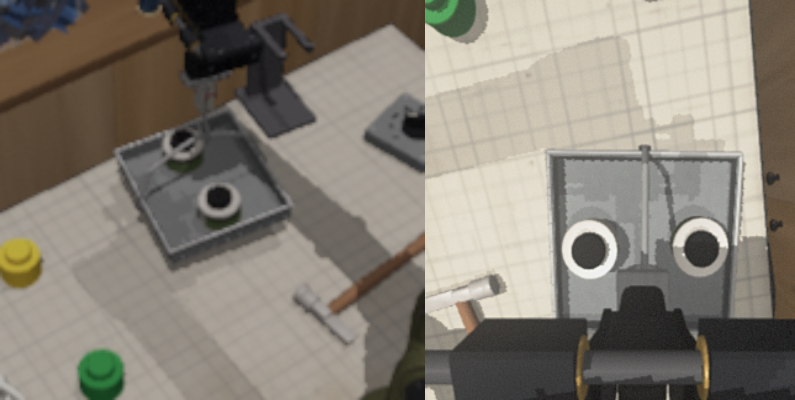

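The basket hangs level on the hook with both tins in it, clear of its own shadow, about 4 cm up by the force and pose figures. Hold for more than 3 s.

Emit:
step_arm(commands=[{"travel": [0,0,0]},{"travel": [0,0,0]},{"travel": [0,0,0]},{"travel": [0,0,0]},{"travel": [0,0,0]}])

```text
$.commands[0]: bad value
```

Emit:
step_arm(commands=[{"travel": [0,0,0],"turn": [0,0,0]},{"travel": [0,0,0],"turn": [0,0,0]},{"travel": [0,0,0],"turn": [0,0,0]},{"travel": [0,0,0],"turn": [0,0,0]},{"travel": [0,0,0],"turn": [0,0,0]}])

```text
time: 22.75
position: [0.5028, 0.0007, 0.3104]
tool_rot: [2.41, 2.015, 0.0]
ft_force: [0.2, -0.7, -6.9]
grip_width: 0.245
grip_force: 49.9
```

Emit:
step_arm(commands=[{"travel": [0,0,0],"turn": [0,0,0]},{"travel": [0,0,0],"turn": [0,0,0]},{"travel": [0,0,0],"turn": [0,0,0]},{"travel": [0,0,0],"turn": [0,0,0]},{"travel": [0,0,0],"turn": [0,0,0]}])

```text
time: 23.25
position: [0.5028, 0.0007, 0.3104]
tool_rot: [-2.41, -2.015, -0.0]
ft_force: [0.0, -0.5, -6.4]
grip_width: 0.249
grip_force: 49.9
```

Emit:
step_arm(commands=[{"travel": [0,0,0],"turn": [0,0,0]},{"travel": [0,0,0],"turn": [0,0,0]},{"travel": [0,0,0],"turn": [0,0,0]},{"travel": [0,0,0],"turn": [0,0,0]},{"travel": [0,0,0],"turn": [0,0,0]}])

```text
time: 23.75
position: [0.5028, 0.0007, 0.3104]
tool_rot: [-2.41, -2.015, -0.0]
ft_force: [0.1, -0.1, -6.0]
grip_width: 0.252
grip_force: 49.9
```

Emit:
step_arm(commands=[{"travel": [0,0,0],"turn": [0,0,0]},{"travel": [0,0,0],"turn": [0,0,0]},{"travel": [0,0,0],"turn": [0,0,0]},{"travel": [0,0,0],"turn": [0,0,0]},{"travel": [0,0,0],"turn": [0,0,0]}])

```text
time: 24.25
position: [0.5028, 0.0007, 0.3104]
tool_rot: [2.41, 2.015, 0.0]
ft_force: [-0.8, -1.2, -7.1]
grip_width: 0.25
grip_force: 49.9
```

Emit:
step_arm(commands=[{"travel": [0,0,0],"turn": [0,0,0]},{"travel": [0,0,0],"turn": [0,0,0]},{"travel": [0,0,0],"turn": [0,0,0]},{"travel": [0,0,0],"turn": [0,0,0]},{"travel": [0,0,0],"turn": [0,0,0]}])

```text
time: 24.75
position: [0.5029, 0.0007, 0.3104]
tool_rot: [2.41, 2.015, 0.0]
ft_force: [0.5, -0.3, -6.0]
grip_width: 0.247
grip_force: 49.9
```

Emit:
step_arm(commands=[{"travel": [0,0,0],"turn": [0,0,0]},{"travel": [0,0,0],"turn": [0,0,0]},{"travel": [0,0,0],"turn": [0,0,0]},{"travel": [0,0,0],"turn": [0,0,0]},{"travel": [0,0,0],"turn": [0,0,0]}])

```text
time: 25.25
position: [0.5028, 0.0007, 0.3104]
tool_rot: [-2.41, -2.015, -0.0]
ft_force: [0.4, -0.9, -6.0]
grip_width: 0.245
grip_force: 49.9
```

Emit:
step_arm(commands=[{"travel": [0,0,0],"turn": [0,0,0]},{"travel": [0,0,0],"turn": [0,0,0]},{"travel": [0,0,0],"turn": [0,0,0]},{"travel": [0,0,0],"turn": [0,0,0]},{"travel": [0,0,0],"turn": [0,0,0]}])

```text
time: 25.75
position: [0.5028, 0.0007, 0.3104]
tool_rot: [-2.41, -2.015, -0.0]
ft_force: [-0.7, -0.3, -6.0]
grip_width: 0.249
grip_force: 49.9
```

```bash
python3 - <<'E'
from h import *
s=ctrl.get_state();print(s["time"],s["position"],s["ft_force"])
im,c=shot("wrist","w11");b=np.array([.503,.001,0]);th=np.radians(-10.2);by=np.array([-np.sin(th),np.cos(th),0]);bx=np.array([np.cos(th),np.sin(th),0])
# basket rim corner prediction for heights, and measured far rim corners via pixels
g=cv2.cvtColor(im,cv2.COLOR_BGR2GRAY)
for h in (.03,.042,.055): print(h,[proj(c,b+k*.105*bx+.095*by+[0,0,.03+h]).round(1).tolist() for k in(-1,1)])
E
```

```text
25.75 [0.50280223 0.00070918 0.31036534] [-0.65558287 -0.30007912 -5.98075331]
0.03 [[239.0, 109.7], [393.1, 109.7]]
0.042 [[236.6, 109.2], [395.6, 109.2]]
0.055 [[233.7, 108.6], [398.4, 108.7]]
```

Add one more second, then lower gently.

Emit:
step_arm(commands=[{"travel": [0,0,0],"turn": [0,0,0]},{"travel": [0,0,0],"turn": [0,0,0]},{"travel": [0,0,0],"turn": [0,0,0]},{"travel": [0,0,0],"turn": [0,0,0]},{"travel": [0,0,0],"turn": [0,0,0]}])

```text
time: 26.3
position: [0.5028, 0.0007, 0.3104]
tool_rot: [2.41, 2.015, 0.0]
ft_force: [-0.9, 0.6, -6.9]
grip_width: 0.249
grip_force: 49.9
```

Emit:
step_arm(commands=[{"travel": [0,0,0],"turn": [0,0,0]},{"travel": [0,0,0],"turn": [0,0,0]},{"travel": [0,0,0],"turn": [0,0,0]},{"travel": [0,0,0],"turn": [0,0,0]},{"travel": [0,0,0],"turn": [0,0,0]}])

```text
time: 26.8
position: [0.5028, 0.0007, 0.3104]
tool_rot: [-2.41, -2.015, -0.0]
ft_force: [-0.5, -0.2, -6.1]
grip_width: 0.249
grip_force: 49.9
```

Emit:
step_arm(commands=[{"travel": [0,0,0.004],"turn": [0,0,0]},{"travel": [0,0,0.01],"turn": [0,0,0]},{"travel": [0,0,0.016],"turn": [0,0,0]},{"travel": [0,0,0.021],"turn": [0,0,0]},{"travel": [0,0,0.026],"turn": [0,0,0]}])

```text
time: 27.3
position: [0.5027, 0.0007, 0.2837]
tool_rot: [-2.41, -2.015, 0.001]
ft_force: [-0.6, 0.3, -6.0]
grip_width: 0.249
grip_force: 49.9
```

Emit:
step_arm(commands=[{"travel": [0,0,0.004],"turn": [0,0,0]},{"travel": [0,0,0.008],"turn": [0,0,0]},{"travel": [0,0,0.012],"turn": [0,0,0]},{"travel": [0,0,0.015],"turn": [0,0,0]},{"travel": [0,0,0.018],"turn": [0,0,0]}])

```text
time: 27.8
position: [0.5029, 0.0006, 0.2663]
tool_rot: [2.41, 2.015, 0.0]
ft_force: [-0.0, 0.5, -5.9]
grip_width: 0.248
grip_force: 49.9
```

Emit:
step_arm(commands=[{"travel": [0,0,0.004],"turn": [0,0,0]},{"travel": [0,0,0.008],"turn": [0,0,0]},{"travel": [0,0,0.012],"turn": [0,0,0]},{"travel": [0,0,0.016],"turn": [0,0,0]},{"travel": [0,0,0.016],"turn": [0,0,0]}])

```text
time: 28.3
position: [0.503, 0.0009, 0.2504]
tool_rot: [2.41, 2.015, 0.001]
ft_force: [0.2, -0.3, -1.8]
grip_width: 0.247
grip_force: 49.9
```

```bash
python3 - <<'E'
from h import *
s=ctrl.get_state();print(s["time"],s["position"],s["ft_force"],s["torque"])
E
```

```text
28.3 [0.50299102 0.00092092 0.25044976] [ 0.1613536  -0.2740993  -1.76293405] [-0.0704161   0.03884083 -0.00891671]
```

The basket is grounded. Drop the hook to mid-mouth and withdraw.

Emit:
step_arm(commands=[{"travel": [0,0,0.005],"turn": [0,0,0]},{"travel": [0,0,0.011],"turn": [0,0,0]},{"travel": [0,0,0.018],"turn": [0,0,0]},{"travel": [0,0,0.026],"turn": [0,0,0]},{"travel": [0,0,0.026],"turn": [0,0,0]}])

```text
time: 28.8
position: [0.5019, 0.0007, 0.2228]
tool_rot: [-2.409, -2.014, 0.004]
ft_force: [-0.5, 0.7, -1.4]
grip_width: 0.249
grip_force: 49.9
```

Emit:
step_arm(commands=[{"travel": [0,-0.005,0],"turn": [0,0,0]},{"travel": [0,-0.015,0],"turn": [0,0,0]},{"travel": [0,-0.025,0],"turn": [0,0,0]},{"travel": [0,-0.038,0],"turn": [0,0,0]},{"travel": [0,-0.052,0],"turn": [0,0,0]}])

```text
time: 29.3
position: [0.4506, 0.0101, 0.2247]
tool_rot: [2.41, 2.015, 0.001]
ft_force: [0.0, 0.7, -1.3]
grip_width: 0.249
grip_force: 49.9
```

Emit:
step_arm(commands=[{"travel": [0,0,0],"turn": [0,0,0]},{"travel": [0,0,-0.02],"turn": [0,0,0]},{"travel": [0,0,-0.045],"turn": [0,0,0]},{"travel": [0,0,-0.065],"turn": [0,0,0]},{"travel": [0,0,-0.068],"turn": [0,0,0]}])

```text
time: 29.8
position: [0.4532, 0.01, 0.295]
tool_rot: [2.408, 2.014, 0.008]
ft_force: [0.2, 0.4, -1.7]
grip_width: 0.246
grip_force: 49.9
```

```bash
python3 - <<'E'
from h import *
s=ctrl.get_state();print(s["time"],s["position"],s["ft_force"])
th=np.radians(-5.65);P=np.array([.5903,-.2234,.292])-.11*np.array([np.cos(th),np.sin(th),0]);print(tool(P-s["position"]).round(4))
im,c=shot("wrist","w12");b=np.array([.5035,.001,0]);t2=np.radians(-10.2);bx=np.array([np.cos(t2),np.sin(t2),0])
for k in(-1,1): cap(im,c,b+k*.06*bx+[0,0,.056],22)
E
```

```text
29.8 [0.45315549 0.01002384 0.29504841] [ 0.22159686  0.38726763 -1.739666  ]
[-0.2142  0.0666  0.0029]
[308.85320985 180.58145132] [310.10931174 181.63157895] [298, 170, 25, 25, 494] [0.4457 0.0093 0.056 ] tool [-0.0023 -0.0075  0.2379]
[393.38014118 180.52568022] [394.8619403  179.40858209] [382, 167, 27, 26, 536] [ 0.565  -0.0086  0.056 ] tool [0.0012 0.1131 0.2383]
```

Emit:
step_arm(commands=[{"travel": [-0.03,0,0],"turn": [0,0,0]},{"travel": [-0.07,0.01,0],"turn": [0,0,0]},{"travel": [-0.115,0.03,0],"turn": [0,0,0]},{"travel": [-0.155,0.045,0],"turn": [0,0,0]},{"travel": [-0.19,0.06,0],"turn": [0,0,0]}])

```text
time: 30.35
position: [0.4763, -0.1901, 0.2913]
tool_rot: [-2.411, -2.013, 0.001]
ft_force: [0.7, 0.7, -0.3]
grip_width: 0.247
grip_force: 49.9
```

Emit:
step_arm(commands=[{"travel": [-0.015,0.004,0],"turn": [0,0,-2]},{"travel": [-0.022,0.006,0],"turn": [0,0,-4.5]},{"travel": [-0.023,0.006,0],"turn": [0,0,-4.5]},{"travel": [-0.023,0.006,0],"turn": [0,0,-4.5]},{"travel": [-0.023,0.006,0],"turn": [0,0,-4.5]}])

```text
time: 30.85
position: [0.4788, -0.2104, 0.2918]
tool_rot: [-2.328, -2.108, 0.0]
ft_force: [0.2, -0.4, -2.0]
grip_width: 0.246
grip_force: 49.9
```

Emit:
step_arm(commands=[{"travel": [0,0,0.02],"turn": [0,0,0]},{"travel": [0,0,0.045],"turn": [0,0,0]},{"travel": [0,0,0.07],"turn": [0,0,0]},{"travel": [0,0,0.08],"turn": [0,0,0]},{"travel": [0,0,0.08],"turn": [0,0,0]}])

```text
time: 31.35
position: [0.4782, -0.2104, 0.2112]
tool_rot: [-2.327, -2.108, 0.002]
ft_force: [0.4, -0.0, -1.3]
grip_width: 0.247
grip_force: 49.9
```

Emit:
step_arm(commands=[{"travel": [0,0,0],"turn": [0,0,0]},{"travel": [0,0,0],"turn": [0,0,0]}])

```text
time: 31.55
position: [0.4798, -0.2116, 0.2137]
tool_rot: [2.328, 2.107, 0.002]
ft_force: [-0.3, 0.3, -1.8]
grip_width: 0.25
grip_force: 49.9
```

```bash
python3 - <<'E'
from h import *
s=ctrl.get_state();print(s["time"],s["position"],s["ft_force"])
R=Ro.from_rotvec(s["tool_rot"]).as_matrix();print(np.degrees(np.arctan2(R[1,1],R[0,1])))
print(tool(np.array([.5903,-.2234,.1914])-s["position"]).round(4))
E
```

```text
31.55 [ 0.47977627 -0.21158394  0.21373517] [-0.3450993   0.28544123 -1.76637973]
-5.687884757311988
[-0.0008  0.1111  0.0226]
```

Emit:
step_arm(commands=[{"travel": [-0.001,0.02,0],"turn": [0,0,0]},{"travel": [-0.001,0.045,0],"turn": [0,0,0]},{"travel": [-0.001,0.07,0],"turn": [0,0,0]},{"travel": [-0.001,0.095,0],"turn": [0,0,0]},{"travel": [-0.001,0.11,0],"turn": [0,0,0]}])

```text
time: 32.05
position: [0.5909, -0.2228, 0.2131]
tool_rot: [2.326, 2.109, 0.001]
ft_force: [-0.1, -0.7, -1.4]
grip_width: 0.252
grip_force: 49.9
```

Emit:
step_arm(commands=[{"travel": [0,0.001,0],"turn": [0,0,0]},{"travel": [0,0.001,0.004],"turn": [0,0,0]},{"travel": [0,0.001,0.008],"turn": [0,0,0]},{"travel": [0,0.001,0.012],"turn": [0,0,0]},{"travel": [0,0.001,0.015],"turn": [0,0,0]}])

```text
time: 32.55
position: [0.5886, -0.2232, 0.1971]
tool_rot: [-2.329, -2.108, -0.001]
ft_force: [0.7, 0.4, -1.0]
grip_width: 0.252
grip_force: 49.9
```

Emit:
step_arm(commands=[{"travel": [0,0,0.002],"turn": [0,0,0]},{"travel": [0,0,0.004],"turn": [0,0,0]},{"travel": [0,0,0.005],"turn": [0,0,0]},{"travel": [0,0,0.005],"turn": [0,0,0]}])

```text
time: 32.95
position: [0.5892, -0.2234, 0.1923]
tool_rot: [-2.329, -2.108, -0.0]
ft_force: [-0.0, 0.7, -1.5]
grip_width: 0.244
grip_force: 49.9
```

```bash
python3 - <<'E'
from h import *
s=ctrl.get_state();print(s["time"],s["position"],s["ft_force"],s["torque"],tool(np.array([.5903,-.2234,.1914])-s["position"]).round(4))
E
```

```text
32.95 [ 0.58920028 -0.22336415  0.1922728 ] [-0.01110274  0.71752799 -1.51381665] [-0.04811912  0.0240153   0.0045617 ] [0.0001 0.0011 0.0009]
```

Emit:
step_arm(commands=[{"travel": [0,0.001,0.0005],"turn": [0,0,0]},{"travel": [0,0.001,0.001],"turn": [0,0,0]},{"travel": [0,0.001,0.001],"turn": [0,0,0]}])

```text
time: 33.25
position: [0.5903, -0.2235, 0.1914]
tool_rot: [2.329, 2.108, 0.0]
ft_force: [0.1, -0.4, -1.0]
grip_width: 0.246
grip_force: 49.9
```

Emit:
step_arm(commands=[{"travel": [0,0,0],"turn": [0,0,0]},{"travel": [0,0,0],"turn": [0,0,0]},{"travel": [0,0,0],"turn": [0,0,0]},{"travel": [0,0,0],"turn": [0,0,0]},{"travel": [0,0,0],"turn": [0,0,0]}], gripper=0.7)

```text
time: 33.75
position: [0.5903, -0.2235, 0.1915]
tool_rot: [2.329, 2.108, 0.0]
ft_force: [0.2, 0.4, -0.8]
grip_width: 0.615
grip_force: 0.0
```

Emit:
step_arm(commands=[{"travel": [0,0,-0.01],"turn": [0,0,0]},{"travel": [0,0,-0.03],"turn": [0,0,0]},{"travel": [0,0,-0.055],"turn": [0,0,0]},{"travel": [0,0,-0.08],"turn": [0,0,0]},{"travel": [0,0,-0.087],"turn": [0,0,0]}], gripper=1.0)

```text
time: 34.25
position: [0.5914, -0.2244, 0.2821]
tool_rot: [2.326, 2.105, 0.005]
ft_force: [-0.1, -0.4, 0.1]
grip_width: 0.982
grip_force: 0.0
```

Emit:
step_arm(commands=[{"travel": [0,0,0],"turn": [0,0,0]},{"travel": [0,0,0],"turn": [0,0,0]}])

```text
time: 34.45
position: [0.5899, -0.2232, 0.2774]
tool_rot: [-2.328, -2.108, 0.001]
ft_force: [0.2, 0.4, -0.9]
grip_width: 0.996
grip_force: 0.0
```

```bash
python3 - <<'E'
from h import *
s=ctrl.get_state();print(s["time"],s["position"],s["ft_force"])
im,c=shot("wrist","w13")
a=cv2.imread("pics/w7.png");d=cv2.absdiff(im,a).max(2)[150:260,250:385];print("diff to w7",(d>40).sum(),d.mean())
for f in (a,im):
    g=cv2.cvtColor(f,cv2.COLOR_BGR2GRAY);m=np.zeros_like(g);m[178:262,296:345]=(g[178:262,296:345]<58)
    k,l,st,ce=cv2.connectedComponentsWithStats(m);i=1+np.argmax(st[1:,4]);print(st[i],ce[i])
P=np.array([.421,-.37,.3]);print(tool(P-s["position"]).round(3))
E
```

```text
34.45 [ 0.58987059 -0.22320365  0.27738401] [ 0.21941644  0.38966415 -0.89278845]
diff to w7 1020 12.074006734006733
[309 187  25  70 672] [323.88988095 209.54910714]
[305 187  25  69 655] [320.49007634 209.50687023]
[-0.163 -0.154 -0.022]
```

The handle is back at its earlier place, allowing for the 3 mm tool offset, and the wrist no longer carries its weight. On to the dial.

Emit:
step_arm(commands=[{"travel": [-0.03,-0.028,0],"turn": [0,0,0]},{"travel": [-0.065,-0.061,0],"turn": [0,0,0]},{"travel": [-0.1,-0.095,0],"turn": [0,0,0]},{"travel": [-0.135,-0.128,0],"turn": [0,0,0]},{"travel": [-0.16,-0.152,0],"turn": [0,0,0]}])

```text
time: 35.0
position: [0.4194, -0.3696, 0.2773]
tool_rot: [-2.331, -2.103, 0.001]
ft_force: [-0.3, -0.3, 0.7]
grip_width: 0.999
grip_force: 0.0
```

Emit:
step_arm(commands=[{"travel": [0,0,0.03],"turn": [0,0,0]},{"travel": [0,0,0.06],"turn": [0,0,0]},{"travel": [0,0,0.08],"turn": [0,0,0]},{"travel": [0,0,0.08],"turn": [0,0,0]},{"travel": [0,0,0.08],"turn": [0,0,0]}])

```text
time: 35.5
position: [0.4228, -0.3674, 0.198]
tool_rot: [-2.328, -2.107, 0.001]
ft_force: [-0.3, 0.5, 1.4]
grip_width: 1.0
grip_force: 0.0
```

```bash
cat > dial.py <<'E'
from h import *
import sys
def grid(im,c,ctr,z,r,n):
    xs=np.linspace(r,-r,n);U=np.array([[proj(c,[ctr[0]+a,ctr[1]+b,z]) for b in xs] for a in xs],np.float32)
    return cv2.remap(im,U[...,0],U[...,1],1)
s=ctrl.get_state();print(s["time"],s["position"])
im,c=shot("wrist",sys.argv[1]);hsv=cv2.cvtColor(im,cv2.COLOR_BGR2HSV)
u0=proj(c,[.424,-.37,.05]).round().astype(int);print("expect",u0)
# dark dial disc (large dark blob near expectation)
R=70;y0,x0=max(0,u0[1]-R),u0[0]-R;sub=hsv[y0:u0[1]+R,x0:u0[0]+R]
m=(sub[...,2]<70).astype(np.uint8);k,l,st,ce=cv2.connectedComponentsWithStats(m)
for i in range(1,k):
    if st[i,4]>30: print("dark",st[i].tolist(),(ce[i]+[x0,y0]).round(1),ray(c,ce[i]+[x0,y0],.032).round(4))
w=((sub[...,2]>170)&(sub[...,1]<60)).astype(np.uint8);k,l,st,ce=cv2.connectedComponentsWithStats(w)
for i in range(1,k):
    if 4<st[i,4]<2500: print("white",st[i].tolist(),(ce[i]+[x0,y0]).round(1),ray(c,ce[i]+[x0,y0],.056).round(4),ray(c,ce[i]+[x0,y0],.026).round(4))
E
python3 dial.py w14
```

```text
35.5 [ 0.42281821 -0.36741025  0.19802201]
expect [317 198]
dark [56, 49, 44, 47, 1431] [323.6 199.4] [ 0.4307 -0.3769  0.032 ]
dark [0, 106, 140, 34, 785] [317.2 263.4] [ 0.415  -0.4587  0.032 ]
white [0, 0, 9, 2, 11] [250.5 128.2] [ 0.3641 -0.2891  0.056 ] [ 0.3572 -0.2887  0.026 ]
white [131, 0, 9, 11, 60] [383.2 131.6] [ 0.4971 -0.3056  0.056 ] [ 0.504 -0.307  0.026]
white [26, 44, 6, 5, 24] [275.3 174. ] [ 0.3825 -0.3378  0.056 ] [ 0.3775 -0.3424  0.026 ]
```

```bash
python3 - <<'E'
from h import *
im=cv2.imread("pics/w14.png");c=cam("wrist")
g=im.max(2)
print("V at rows 172..224 step2, cols 296..352 step2 (/10)")
for r in range(172,226,2): print(r,' '.join(f"{g[r,x]//10:2d}" for x in range(296,354,2)))
hsv=cv2.cvtColor(im,cv2.COLOR_BGR2HSV);box=((hsv[...,2]>70)&(hsv[...,2]<175)&(hsv[...,1]<50)).astype(np.uint8)
box[:140]=0;box[236:]=0;box[:,:240]=0;box[:,420:]=0
box=cv2.morphologyEx(box,cv2.MORPH_OPEN,np.ones((3,3)))
k,l,st,ce=cv2.connectedComponentsWithStats(box);i=1+np.argmax(st[1:,4]);print(st[i],ce[i])
ct=max(cv2.findContours((l==i).astype(np.uint8),0,1)[0],key=cv2.contourArea)
ap=cv2.approxPolyDP(cv2.convexHull(ct),6,True)[:,0];print(ap.tolist())
for p in ap: print(p,ray(c,p,.026).round(4))
E
```

```text
V at rows 172..224 step2, cols 296..352 step2 (/10)
172 14 13 14 13 14 13 13 13 13 13 10  9  9  9  9  9  9  9  8  8  8  8  8  8  8  7  7  7  7
174 14 14 14 14 14 13 13 13 13 13 14 11  8  8  9  9  8  8  9  8  9  8  8  8  9  8  7  7  7
176 14 14 13 14 13 13 13 13 13 13 13 13 10  8  7  8  8  7  7  8  8  8  8  9  9  9  8  8  8
178 14 13 14 13 13 13 14 13 13 13 12  8  6  5  5  5  4  5  6  7  7  9  8  9  9  9  8  8  8
180 14 13 14 13 13 13 13 14 12  8  6  5  5  5  4  4  4  4  4  5  6  8  9  8  8  9  8  8  9
182 13 14 13 13 13 13 13 10  5  5  6  5  5  6  6  5  4  4  4  4  8  6  8  9  8  8  9  8  8
184 14 14 14 13 14 13 10  5  5  6  6  5  5  5  5  4  4  3  4  4  6  5  5  9  9  9  8  9  9
186 14 14 13 14 13 11  5  6  6  5  5  6  5  6  5  4  5  4  4  4  4  4  4  7  9  8  9  9  8
188 14 14 14 14 12  6  5  6  5  6  5  6  4  5  4  4  4  5  4  4  6  4  4  4  8  8  8  8  8
190 14 14 13 14  9  5  5  5  5  5  5  5  4  4  5  4  4  4  3 10 15  5  4  4  5  9  9  9  9
192 13 14 14 14  5  5  6  4  4  5  5  5  4  5  4  4  4  4  7 15 12  4  4  4  5  8  9  8  9
194 14 14 14 12  5  5  5  5  5  5  4  5  5  4  
[... 1057 characters left out ...]
 14 10  9  8  5  5  4  5  5  4  5  4  5  4  4  5  8  8  8  8  8  8  8  8  9  8
220 14 14 13 14  9  9  9  6  5  5  5  5  7  6  6  7  8  8  9  8  9  9  9  9  8  8  4  5  8
222 13 13 13 13  9  9  9  9  7  5  4  6  9  9  9  9  9  8  8  8  9  9  8  8  7  8  5  7  7
224 13 13 13 13 11  9  9  9  9  9  8  9  8  8  8  8  8  8  9  9  9  9  9  7  3  6  9  7  4
[  267   140   153    96 10675] [351.49189696 187.72477752]
[[419, 173], [419, 235], [295, 235], [267, 169], [290, 140], [386, 140]]
[419 173] [ 0.5451 -0.3586  0.026 ]
[419 235] [ 0.5453 -0.4367  0.026 ]
[295 235] [ 0.3919 -0.4214  0.026 ]
[267 169] [ 0.3694 -0.3364  0.026 ]
[290 140] [ 0.4    -0.3064  0.026 ]
[386 140] [ 0.5079 -0.3171  0.026 ]
```

```bash
python3 - <<'E'
from h import *
im=cv2.imread("pics/w14.png");c=cam("wrist");g=im.max(2).astype(float)
sub=g[186:205,322:342];ys,xs=np.nonzero(sub>100);p=np.c_[xs+322,ys+186].astype(float)
W=np.array([ray(c,q,.056)[:2] for q in p]);m=W.mean(0);d=np.linalg.svd(W-m)[2][0]
t=(W-m)@d;print(len(p),m,m+d*t.min(),m+d*t.max(),np.degrees(np.arctan2(d[1],d[0])))
# disc: dark circle at .032 - use left/bottom edges
print("disc c",ray(c,(323.6,199.4),.032)[:2], "px of disc ctr lifted to .056",proj(c,[.4307,-.3769,.056]))
s=ctrl.get_state();print(s["position"])
# box edges from 140-bright to 90 grey at left: left edge line in px via threshold
E
python3 - <<'E'
import sys;sys.path.insert(0,'.')
import os;os.chdir('.')
from h import *
im=cv2.imread("pics/w14.png");c=cam("wrist")
# box sides: grey (75-100) bounded by bright bench; scan rows for left edge & right edge
g=cv2.medianBlur(im.max(2),3)
for r in range(150,236,8):
    row=g[r,250:400];k=np.nonzero(row<115)[0];print(r,250+k.min() if len(k) else None,250+k.max() if len(k) else None)
for x in range(284,384,8):
    col=g[130:236,x];k=np.nonzero(col<115)[0];print("col",x,130+k.min() if len(k) else None,130+k.max() if len(k) else None)
E
```

```text
47 [ 0.44107393 -0.36727525] [ 0.44607614 -0.36137368] [ 0.43587031 -0.37341444] -130.28485950897323
disc c [ 0.43141753 -0.37767209] px of disc ctr lifted to .056 [323.48028126 204.46851001]
[ 0.42330594 -0.36786768  0.19888064]
150 300 379
158 291 377
166 272 373
174 319 372
182 310 374
190 304 377
198 302 380
206 304 383
214 304 386
222 304 386
230 304 364
col 284 130 162
col 292 130 159
col 300 130 157
col 308 130 235
col 316 130 235
col 324 130 235
col 332 137 235
col 340 133 235
col 348 130 235
col 356 130 232
col 364 130 230
col 372 130 227
col 380 135 224
```

```bash
python3 - <<'E'
from h import *
c=cam("wrist");ct=cam("top")
e=[(372,174),(374,182),(377,190),(380,198),(383,206),(386,214)]
W=np.array([ray(c,p,.026)[:2] for p in e]);d=W[-1]-W[0];print("right edge",W[0],W[-1],np.degrees(np.arctan2(d[1],d[0])))
k=[(543,300),(672,265),(715,392),(580,428)]
T=np.array([ray(ct,(p[0]/4+290,p[1]/4+125),.026)[:2] for p in k]);print(T,T.mean(0))
for a,b in[(3,0),(2,1),(1,0),(2,3)]: d=T[b]-T[a];print(a,b,np.hypot(*d),np.degrees(np.arctan2(d[1],d[0])))
t=ray(ct,(636/4+290,350/4+125),.032);print("dial top",t)
for n,p in {"dash":(585,345),"1":(593,318),"2":(618,302),"3":(648,300),"4":(677,320)}.items():
    q=ray(ct,(p[0]/4+290,p[1]/4+125),.026)-t;print(n,np.degrees(np.arctan2(q[1],q[0])).round(1))
s=ctrl.get_state();print(tool(np.array([.4314,-.3777,.05])-s["position"]).round(4))
R=Ro.from_rotvec(s["tool_rot"]).as_matrix();print(np.degrees(np.arctan2(R[1,1],R[0,1])),np.round(s["joint_positions"],2))
E
```

```text
right edge [ 0.49046202 -0.35432802] [ 0.50525201 -0.40510802] -73.76146970319058
[[ 0.47221565 -0.30537322]
 [ 0.50445197 -0.41317371]
 [ 0.39986999 -0.443875  ]
 [ 0.3677376  -0.33250407]] [ 0.4360688 -0.3737315]
3 0 0.10794325537158163 14.55703419467421
2 1 0.10899522693402779 16.36022959492668
1 0 0.1125172301821307 106.64860547346338
2 3 0.11591365538867016 106.09374554392103
dial top [ 0.43177838 -0.37842811  0.032     ]
dash 84.3
1 50.6
2 15.5
3 -17.7
4 -54.1
[-0.0089  0.009   0.1489]
-5.697212691573231 [-0.15  0.21  0.93  1.76 -0.18  1.26  0.72]
```

The pointer runs from the dial centre (0.431, -0.378) along 50° world, about the one-dot mark. The box's +x is at about 16°, so I turn it 33.5° clockwise. First align the gripper across the bar.

Emit:
step_arm(commands=[{"travel": [-0.003,0.003,0],"turn": [0,0,8]},{"travel": [-0.006,0.006,0],"turn": [0,0,16]},{"travel": [-0.009,0.009,0],"turn": [0,0,24]},{"travel": [-0.009,0.009,0],"turn": [0,0,31]},{"travel": [-0.009,0.009,0],"turn": [0,0,34.6]}], gripper=0.6)

```text
time: 36.05
position: [0.432, -0.3781, 0.1998]
tool_rot: [2.851, 1.314, 0.002]
ft_force: [0.3, -0.9, 0.5]
grip_width: 0.651
grip_force: 0.0
```

Emit:
step_arm(commands=[{"travel": [0,0,0.02],"turn": [0,0,0]},{"travel": [0,0,0.05],"turn": [0,0,0]},{"travel": [0,0,0.08],"turn": [0,0,0]},{"travel": [0,0,0.1],"turn": [0,0,0]},{"travel": [0,0,0.1],"turn": [0,0,0]}])

```text
time: 36.55
position: [0.4306, -0.3764, 0.0969]
tool_rot: [-2.848, -1.32, 0.003]
ft_force: [-0.2, -0.3, -0.8]
grip_width: 0.601
grip_force: 0.0
```

```bash
python3 - <<'E'
from h import *
im,c=shot("wrist","w15");s=ctrl.get_state();R=Ro.from_rotvec(s["tool_rot"]).as_matrix()
print(s["time"],s["position"],np.degrees(np.arctan2(R[1,1],R[0,1])))
print("ctr px",proj(c,[.4314,-.3777,.056]),proj(c,[.446,-.3615,.056]))
g=im.max(2);u=proj(c,[.441,-.3672,.056]).astype(int);a=g[u[1]-30:u[1]+30,u[0]-30:u[0]+30]
ys,xs=np.nonzero(a>110);m=np.zeros_like(g);m[u[1]-30:u[1]+30,u[0]-30:u[0]+30]=a>110
k,l,st,ce=cv2.connectedComponentsWithStats(m)
for i in range(1,k):
    if st[i,4]>15:
        yy,xx=np.nonzero(l==i);W=np.array([ray(c,q,.056)[:2] for q in np.c_[xx,yy].astype(float)]);mm=W.mean(0);d=np.linalg.svd(W-mm)[2][0];t=(W-mm)@d
        print(st[i].tolist(),mm.round(4),(mm+d*t.min()).round(4),(mm+d*t.max()).round(4),np.degrees(np.arctan2(d[1],d[0])))
print(tool(np.array([.4314,-.3777,.05])-s["position"]).round(4))
E
```

```text
36.6 [ 0.43130203 -0.37741441  0.09857623] -40.280409266477285
ctr px [318.35718386 232.70365805] [319.38756121 203.93157973]
[316, 204, 5, 21, 105] [ 0.4404 -0.3666] [ 0.4452 -0.3609] [ 0.4355 -0.3724] -130.12895710096987
[-0.0001  0.0003  0.0486]
```

The pointer line is straight ahead of the tool and centred, so descend and grip the bar.

Emit:
step_arm(commands=[{"travel": [0,-0.001,0.015],"turn": [0,0,0]},{"travel": [0,-0.001,0.03],"turn": [0,0,0]},{"travel": [0,-0.001,0.042],"turn": [0,0,0]},{"travel": [0,-0.001,0.048],"turn": [0,0,0]},{"travel": [0,-0.001,0.048],"turn": [0,0,0]}])

```text
time: 37.1
position: [0.4298, -0.3763, 0.0492]
tool_rot: [-2.849, -1.319, 0.002]
ft_force: [0.3, 0.2, -0.2]
grip_width: 0.599
grip_force: 0.0
```

Emit:
step_arm(commands=[{"travel": [0,0,0],"turn": [0,0,0]},{"travel": [0,0,0],"turn": [0,0,0]},{"travel": [0,0,0],"turn": [0,0,0]},{"travel": [0,0,0],"turn": [0,0,0]},{"travel": [0,0,0],"turn": [0,0,0]}], gripper=0, force=15)

```text
time: 37.6
position: [0.4306, -0.3769, 0.0506]
tool_rot: [2.85, 1.32, 0.001]
ft_force: [-0.5, -0.6, 0.1]
grip_width: 0.234
grip_force: 0.0
```

Emit:
step_arm(commands=[{"travel": [0,0,0],"turn": [0,0,0]},{"travel": [0,0,0],"turn": [0,0,0]},{"travel": [0,0,0],"turn": [0,0,0]}])

```text
time: 37.9
position: [0.4313, -0.3775, 0.0506]
tool_rot: [2.849, 1.32, 0.001]
ft_force: [3.8, -2.7, -2.6]
grip_width: 0.123
grip_force: 15.0
```

Emit:
step_arm(commands=[{"travel": [0,0.0005,0],"turn": [0,0,5]},{"travel": [0,0.0005,0],"turn": [0,0,11]},{"travel": [0,0.0005,0],"turn": [0,0,17]},{"travel": [0,0.0005,0],"turn": [0,0,23]},{"travel": [0,0.0005,0],"turn": [0,0,28]}], force=25)

```text
time: 38.4
position: [0.4314, -0.3776, 0.0506]
tool_rot: [3.085, 0.585, 0.001]
ft_force: [3.1, -1.7, -2.1]
grip_width: 0.123
grip_force: 25.0
```

Emit:
step_arm(commands=[{"travel": [0,0,0],"turn": [0,0,3]},{"travel": [0,0,0],"turn": [0,0,5.5]},{"travel": [0,0,0],"turn": [0,0,5.5]},{"travel": [0,0,0],"turn": [0,0,5.5]}])

```text
time: 38.8
position: [0.4314, -0.3776, 0.0506]
tool_rot: [3.109, 0.444, 0.002]
ft_force: [2.5, -2.9, -2.2]
grip_width: 0.128
grip_force: 25.0
```

```bash
python3 - <<'E'
from h import *
s=ctrl.get_state();R=Ro.from_rotvec(s["tool_rot"]).as_matrix()
print(s["time"],s["position"],np.degrees(np.arctan2(R[1,1],R[0,1])),s["ft_force"],s["torque"],s["grip_width"])
E
```

```text
38.8 [ 0.43139745 -0.37762417  0.05062392] -73.74833009116718 [ 2.47474379 -2.91881093 -2.24710055] [-0.7699901  -0.56499387 -0.17080533] 0.12784577714090742
```

Release, rise, and check the pointer from the wrist camera.

Emit:
step_arm(commands=[{"travel": [0,0,0],"turn": [0,0,0]},{"travel": [0,0,0],"turn": [0,0,0]},{"travel": [0,0,0],"turn": [0,0,0]},{"travel": [0,0,0],"turn": [0,0,0]},{"travel": [0,0,0],"turn": [0,0,0]}], gripper=0.6)

```text
time: 39.3
position: [0.4306, -0.3769, 0.0502]
tool_rot: [-3.11, -0.443, 0.0]
ft_force: [-0.6, 0.2, 0.1]
grip_width: 0.496
grip_force: 0.0
```

Emit:
step_arm(commands=[{"travel": [0,0,-0.02],"turn": [0,0,0]},{"travel": [0,0,-0.05],"turn": [0,0,0]},{"travel": [0,0,-0.09],"turn": [0,0,0]},{"travel": [0,0,-0.13],"turn": [0,0,0]},{"travel": [0,0,-0.15],"turn": [0,0,0]}])

```text
time: 39.8
position: [0.4314, -0.3784, 0.2037]
tool_rot: [3.108, 0.442, 0.005]
ft_force: [0.4, -0.3, -0.8]
grip_width: 0.601
grip_force: 0.0
```

Emit:
step_arm(commands=[{"travel": [0,0,-0.04],"turn": [0,0,0]},{"travel": [0,0,-0.08],"turn": [0,0,0]},{"travel": [0,0,-0.1],"turn": [0,0,0]},{"travel": [0,0,-0.1],"turn": [0,0,0]},{"travel": [0,0,-0.1],"turn": [0,0,0]}])

```text
time: 40.3
position: [0.4306, -0.377, 0.3]
tool_rot: [-3.11, -0.443, -0.0]
ft_force: [-0.1, 0.0, -1.8]
grip_width: 0.597
grip_force: 0.0
```

```bash
python3 - <<'E'
from h import *
im,c=shot("wrist","w16");s=ctrl.get_state();print(s["time"],s["position"])
g=im.max(2);o=np.array([.4314,-.3777,.056]);u=proj(c,o).round().astype(int);print(u)
m=np.zeros_like(g);cv2.circle(m,tuple(int(x) for x in u),int(np.linalg.norm(proj(c,o+[.025,0,0])-u)),1,-1);m=((g>100)&(m>0)).astype(np.uint8)
k,l,st,ce=cv2.connectedComponentsWithStats(m)
for i in range(1,k):
    if st[i,4]>6:
        P=ray(c,ce[i],.056)-o;print(st[i].tolist(),P.round(4),"angle",np.degrees(np.arctan2(P[1],P[0])).round(1))
t=ctrl.get_image("top")[:,:,::-1].copy();cv2.imwrite("pics/t16.png",t);ct=cam("top")
b=np.array([.5035,.001,0]);t2=np.radians(-10.2);bx=np.array([np.cos(t2),np.sin(t2),0])
for k in(-1,1): cap(t,ct,b+k*.06*bx+[0,0,.056],9)
# white tins elsewhere on bench vs start: compare old tin spots, bystanders
a=cv2.imread("pics/top0.png");
for n,p in {"wax":(187,191),"purple":(218,166),"yellow":(249,171),"green":(245,240),"spool":(168,223),"sanit":(198,242),"scale":(410,150),"hammer":(380,266),"pen":(455,252)}.items():
    w=[cv2.cvtColor(f[p[1]-8:p[1]+9,p[0]-8:p[0]+9],6).astype(float) for f in (a,t)];print(n,np.corrcoef(w[0].ravel(),w[1].ravel())[0,1].round(2),end='; ')
E
```

```text
40.35 [ 0.43038979 -0.37662304  0.29924766]
[317 179]
[315, 164, 4, 12, 41] [ 0.0137  0.0041 -0.    ] angle 16.6
[301, 179, 34, 18, 110] [-0.0144 -0.007  -0.    ] angle -154.2
[329.61337231 204.27144325] [330.5505618  203.96629213] [326, 199, 10, 11, 89] [0.4454 0.0088 0.056 ] tool [ 0.1224 -0.3653  0.2435]
[336.7483063  168.49836923] [334.62352941 164.62352941] [330, 160, 10, 10, 85] [ 0.5757 -0.0022  0.056 ] tool [ 0.2444 -0.3184  0.2432]
wax 1.0; purple 0.99; yellow 1.0; green 0.73; spool 0.74; sanit 0.69; scale 0.99; hammer 0.75; pen -0.1;
```

The pointer is at 16.6°, on the two-dot mark. I'll check the far tin from above the basket, since its top-view reading shifted.

Emit:
step_arm(commands=[{"travel": [0.03,-0.03,0],"turn": [0,0,0]},{"travel": [0.05,-0.07,0],"turn": [0,0,0]},{"travel": [0.065,-0.11,0],"turn": [0,0,0]},{"travel": [0.075,-0.155,0],"turn": [0,0,0]},{"travel": [0.08,-0.2,0],"turn": [0,0,0]}])

```text
time: 40.9
position: [0.4512, -0.1603, 0.2991]
tool_rot: [3.11, 0.445, -0.002]
ft_force: [2.0, -0.0, -1.1]
grip_width: 0.6
grip_force: 0.0
```

Emit:
step_arm(commands=[{"travel": [0.005,-0.04,0],"turn": [0,0,0]},{"travel": [0.01,-0.07,0],"turn": [0,0,0]},{"travel": [0.01,-0.08,0],"turn": [0,0,0]},{"travel": [0.01,-0.08,0],"turn": [0,0,0]},{"travel": [0.01,-0.08,0],"turn": [0,0,0]}])

```text
time: 41.4
position: [0.4389, -0.0849, 0.2998]
tool_rot: [3.11, 0.439, -0.002]
ft_force: [0.3, -0.7, -0.3]
grip_width: 0.603
grip_force: 0.0
```

```bash
python3 - <<'E'
from h import *
im,c=shot("wrist","w17");s=ctrl.get_state();print(s["time"],s["position"],s["ft_force"])
b=np.array([.5035,.001,0]);t2=np.radians(-10.2);bx=np.array([np.cos(t2),np.sin(t2),0])
for k in(-1,1):
    Q=cap(im,c,b+k*.06*bx+[0,0,.056],30)
hsv=cv2.cvtColor(im,cv2.COLOR_BGR2HSV);w=((hsv[...,2]>185)&(hsv[...,1]<25)).astype(np.uint8)
k,l,st,ce=cv2.connectedComponentsWithStats(cv2.morphologyEx(w,cv2.MORPH_OPEN,np.ones((3,3))))
for i in range(1,k):
    if st[i,4]>150: print("white",st[i].tolist(),ray(c,ce[i],.044).round(3))
t=ctrl.get_image("top")[:,:,::-1].copy();cv2.imwrite("pics/t17.png",t);a=cv2.imread("pics/top0.png")
f=lambda z:cv2.cvtColor(z,40)
for n,p in {"green":(245,240),"spool":(168,223),"sanit":(198,242),"pen":(455,252),"scale":(410,150)}.items():
    w=[cv2.cvtColor(q,cv2.COLOR_BGR2HSV)[p[1]-14:p[1]+15,p[0]-14:p[0]+15] for q in (a,t)]
    o=[]
    for h in w:
        m=(h[...,1]>110) if n!="pen" else (h[...,2]<70)
        ys,xs=np.nonzero(m);o.append((len(xs),xs.mean().round(1) if len(xs) else 0,ys.mean().round(1) if len(xs) else 0))
    print(n,o)
E
```

```text
41.45 [ 0.43902539 -0.0851541   0.29999923] [ 0.32156616 -0.63125518 -0.34203855]
[250.8824468  156.76268998] [254.67037037 155.70925926] [242, 143, 27, 26, 540] [0.4478 0.0065 0.056 ] tool [ 0.0339 -0.0858  0.2439]
[286.59660469  73.00060599] [284.73054755  61.23054755] [271, 46, 28, 32, 694] [ 0.5749 -0.0037  0.056 ] tool [ 0.1533 -0.0409  0.2438]
white [263, 38, 45, 50, 951] [ 0.575 -0.003  0.044]
white [235, 135, 41, 41, 670] [0.447 0.008 0.044]
green [(289, np.float64(13.8), np.float64(13.9)), (295, np.float64(13.9), np.float64(13.9))]
spool [(0, 0, 0), (0, 0, 0)]
sanit [(7, np.float64(20.0), np.float64(13.0)), (5, np.float64(20.0), np.float64(14.2))]
pen [(26, np.float64(24.7), np.float64(11.0)), (27, np.float64(24.6), np.float64(11.0))]
scale [(38, np.float64(10.4), np.float64(8.7)), (1, np.float64(25.0), np.float64(0.0))]
```

The far tin has slid about 10 mm against the basket's far wall. It is still upright, since its body and cap centres coincide, and inside the basket. The bystanders I could compare are unmoved, the scale hangs in its stand, and the robot is clear, so I'll hand in.

```bash
python3 -c "
from bench import ctrl
print(ctrl.close_job())"
```

```text
the job is handed in; nothing more can be done
None
```

The job is handed in at about 41 s: both tins were weighed and are still in the basket (the far one slid about 1 cm to the wall, upright), the scale is back in its stand, and the dial points at two dots; I have no verdict back.

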